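# Dry-fit a small panel in the sliding-jaw cramp

## Task

Dry-fit the panel in the wooden cramp: put the tape measure left in its bed away in the open tray, slide the jaw fully back to its end stop, and lay every loose dark board flat in the bed, crosswise between the fence and the jaw. Then slide the jaw up gently until the boards are closed up against each other, the fence and the jaw with no gaps, never pressing on them with more than about 40 N. Last, lay the pale caul bar along the row, flat on top, so that it lies over every board, and leave everything at rest.

Things in the scene. Friction and masses are not known exactly. Their poses are not given: they have to be found in the camera images.
- cramp: the panel cramp, fixed to the bench: a plywood bed 120 mm (x) by 470 mm (y), its top 12 mm above the origin, which is the centre of its underside. The jaw slides along its y axis. A fixed wooden fence, 28 mm thick and 22 mm above the bed, closes the -y end (its face is at y = -205 mm); two low rails along the long edges, 10 mm above the bed, leave 104 mm clear between them (x = -52 to +52 mm); a low end stop lies at the +y end (y = 217 to 235 mm)
- jaw (a joint): the sliding jaw of the cramp; the value is the clear opening in m between the fence's face and the jaw's face: 0 closed, 0.34 fully open at the end stop (it grows along the cramp's +y). It slides with about 4 N of friction and stays where it is left
- jaw_grip (a point): centre of the jaw's upright dark wooden grip bar, 70 mm along the cramp's x, 18 mm thick along y, from 34 to 82 mm above the bench; this point is 62 mm above the bench and 66 mm behind (+y of) the jaw's face. The jaw's block is 98 mm wide, 80 mm long, its top 34 mm above the bench, its face lined with cork that gives about 1 mm
- jaw_face (a point): bottom centre of the jaw's face that presses the boards, at bed height; axes as the cramp's (the boards lie on its -y side)
- tray_in (a point): centre of the inner floor of the open wooden tray, fixed to the bench: 130 mm (x) by 110 mm (y) outside, 35 mm high, walls 5 mm, floor about 5 mm thick
- tape_measure_c (a point): centre of the tape measure that stands in the cramp's bed at the start (another may lie about the bench; leave it): 33 mm thick along its x (grip it across this), about 70 mm along y, 60 mm high along z, 0.24 kg; the point is 30 mm above its underside
- caul_c (a point): centre of the caul, a loose pale wooden bar 28 mm (x) by 150 mm (y) by 22 mm (z), about 0.1 kg, lying flat on the bench
- board1_c (a point): centre of a loose dark hardwood board, 45 mm (x) by 90 mm (y) by 30 mm (z), about 70 g; it lies flat on the 3 mm thick dark mat. There are two to four such boards, all alike; absent ones have no pose
- board2_c (a point): centre of a loose dark hardwood board, 45 mm (x) by 90 mm (y) by 30 mm (z), about 70 g; it lies flat on the 3 mm thick dark mat. There are two to four such boards, all alike; absent ones have no pose
- board3_c (a point): centre of a loose dark hardwood board, 45 mm (x) by 90 mm (y) by 30 mm (z), about 70 g; it lies flat on the 3 mm thick dark mat. There are two to four such boards, all alike; absent ones have no pose
- board4_c (a point): centre of a loose dark hardwood board, 45 mm (x) by 90 mm (y) by 30 mm (z), about 70 g; it lies flat on the 3 mm thick dark mat. There are two to four such boards, all alike; absent ones have no pose
Mind the look-alikes: they are no part of the job. What is shaped like the part that bears tape_measure_c but pink is not meant.

How it is judged (in metres and radians):
On the way, in this order (a step that is already met when the one before it is completed fails the run):
1. the jaw is slid fully back to its end stop (value of joint jaw above 0.332 m), for 0.2 s.
2. every board lies flat and crosswise in the bed between fence and jaw, and the tape measure is in the tray (x of board1_c in the frame of cramp between -0.012 and 0.012 m and y of each of board1_c, board2_c, board3_c, board4_c in the frame of cramp above -0.19 m and y of each of board1_c, board2_c, board3_c, board4_c in the frame of jaw_face below -0.012 m and z of board1_c in the frame of cramp between 0.022 and 0.032 m and angle between the y axis of each of board1_c, board2_c, board3_c, board4_c and the x axis of cramp, either way round below 0.12 rad and x of board2_c in the frame of cramp between -0.012 and 0.012 m and z of board2_c in the frame of cramp between 0.022 and 0.032 m and x of board3_c in the frame of cramp between -0.012 and 0.012 m and z of board3_c in the frame of cramp between 0.022 and 0.032 m and x of board4_c in the frame of cramp between -0.012 and 0.012 m and z of board4_c in the frame of cramp between 0.022 and 0.032 m and x of tape_measure_c in the frame of tray_in between -0.06 and 0.06 m and y of tape_measure_c in the frame of tray_in between -0.05 and 0.05 m and z of tape_measure_c in the frame of tray_in below 0.045 m), for 0.2 s.
3. the jaw has closed the row of boards up, with no more than 4 mm of gaps in all (x of board1_c in the frame of cramp between -0.012 and 0.012 m and y of each of board1_c, board2_c, board3_c, board4_c in the frame of cramp above -0.19 m and y of each of board1_c, board2_c, board3_c, board4_c in the frame of jaw_face below -0.012 m and z of board1_c in the frame of cramp between 0.022 and 0.032 m and angle between the y axis of each of board1_c, board2_c, board3_c, board4_c and the x axis of cramp, either way round below 0.12 rad and x of board2_c in the frame of cramp between -0.012 and 0.012 m and z of board2_c in the frame of cramp between 0.022 and 0.032 m and x of board3_c in the frame of cramp between -0.012 and 0.012 m and z of board3_c in the frame of cramp between 0.022 and 0.032 m and x of board4_c in the frame of cramp between -0.012 and 0.012 m and z of board4_c in the frame of cramp between 0.022 and 0.032 m and value of joint jaw below 0.184 m and (value of joint jaw below 0.139 m or height (world z) of board1_c above -5 m) and (value of joint jaw below 0.139 m or height (world z) of board2_c above -5 m) and (value of joint jaw below 0.139 m or height (world z) of board3_c above -5 m) and (value of joint jaw below 0.139 m or height (world z) of board4_c above -5 m) and (value of joint jaw below 0.094 m or height (world z) of any of board1_c, board2_c above -5 m) and (value of joint jaw below 0.094 m or height (world z) of any of board1_c, board3_c above -5 m) and (value of joint jaw below 0.094 m or height (world z) of any of board1_c, board4_c above -5 m) and (value of joint jaw below 0.094 m or height (world z) of any of board2_c, board3_c above -5 m) and (value of joint jaw below 0.094 m or height (world z) of any of board2_c, board4_c above -5 m) and (value of joint jaw below 0.094 m or height (world z) of any of board3_c, board4_c above -5 m)), for 0.2 s.
4. the caul lies flat along the row, over every board (x of caul_c in the frame of cramp between -0.025 and 0.025 m and z of caul_c in the frame of cramp between 0.048 and 0.06 m and angle between the y axis of caul_c and the y axis of cramp, either way round below 0.2 rad and angle between caul_c's own y axis and vertical between 1.52 and 1.62 rad and horizontal distance between caul_c and board1_c below 0.087 m and horizontal distance between caul_c and board2_c below 0.087 m and horizontal distance between caul_c and board3_c below 0.087 m and horizontal distance between caul_c and board4_c below 0.087 m and linear speed of caul below 0.02 m/s), for 0.2 s.
At the end, for the whole second after the job is handed in: Boards flat and square across the bed (12 mm, 0.12 rad), closed up with at most 4 mm of gaps in all; tape measure in the tray; caul flat on the boards along the row (25 mm of the middle line, 0.2 rad), its centre within 87 mm of each board's centre; all at rest (all of step 3 and all of step 4 and x of tape_measure_c in the frame of tray_in between -0.06 and 0.06 m and y of tape_measure_c in the frame of tray_in between -0.05 and 0.05 m and z of tape_measure_c in the frame of tray_in below 0.045 m and linear speed of each of tape_measure, board1, board2, board3, board4 below 0.02 m/s); the robot touches nothing.
It fails at once if the jaw presses on a board with more than 40 N (contact force between jaw and board1 above 40 N or contact force between jaw and board2 above 40 N or contact force between jaw and board3 above 40 N or contact force between jaw and board4 above 40 N).
Of board1, board2, board3, board4 only 2 to 4 are there at a start; the rules pass over those that are not, and their reading is None.
At some moment in a run one of board1, board2, board3, board4, caul may be knocked a few centimetres aside while the robot is not near it.
Once in a run the grip may slacken for a moment while it holds something.
It also fails if it takes over 208 s, if anything falls off the work surface, if the arm or the gripper's body presses on something with over 40 N, if the wrist force passes 120 N, or if a joint passes its speed limit or range.

## Robot

A 7-joint arm with a two-finger parallel gripper is mounted at the origin on the work surface; the furniture and walls round the work are solid. World frame = base frame: x ahead of the robot, y to its left, z up, the work surface at z = 0. Lengths are in mm, angles in rad, forces in N, time in s.
With the tool pointing down it reaches from about 400 to 875 mm from the base axis. Payload 4.4 kg.
Tool frame: the origin (TCP) lies at the very end of the fingers, on their centre line; the grasp point (between the pads) lies 19 mm behind it (ctrl.grip_depth is the distance from the TCP to the grasp point, in mm); z points along the fingers, x is the direction in which the jaws open and shut, and the axes are right-handed (so a half turn about z gives the same grasp; the last joint's range is limited). The gripper opens to 85 mm and grips with 20 to 120 N. Pads are 22 mm wide; open, the fingers measure 114 mm over their backs; the gripper's body (76 mm by 85 mm) begins 54 mm behind the grasp point. The pads swing forward as they close: fully open they stand 13 mm farther back than shut.
Start: joints at [-1.26, 0.628, 0.038, 1.517, -0.027, 0.996, -0.02], TCP at [239.142, 604.425, 200.413] pointing down, gripper open.
Joint ranges: [-3.06, 3.06], [-0.37, 2.12], [-1.25, 1.32], [0.18, 2.47], [-1.1, 4.24], [0.23, 1.98], [-2.94, 2.94]. Speed limits (rad/s): [2.57, 2.57, 3.14, 3.14, 3.14, 3.14, 3.14].

## Interface

Orientations are given as [roll, pitch, yaw] about the fixed x, y, z axes, in that order (R = Rz(yaw) Ry(pitch) Rx(roll)).
In Python, from cell import ctrl gives the robot as it stands.
- The arm moves only by the shell command python3 -m creep 'ROWS'. ROWS is JSON, a list of rows, each an object with "hand": the opening, from 0 (shut) to 1 (fully open); "travel": the shift along the tool's x, y, z in cm, a list of three; "angular": the turn, a rotation vector about the tool's x, y, z in degrees, a list of three. In form: [{"hand": hand, "travel": [tx, ty, tz], "angular": [rx, ry, rz]}, ...]. A call has 1 to 20 rows; each row is the pose to reach, as a shift and turn from the pose measured when the call began, along the tool's axes at that moment; what a row does not reach only later rows make up. A row lasts 1/10 s, in which the tool goes at most 50 mm and 8.59 degrees, less where a joint would pass 70% of its speed; a pose out of reach is approached as far as the arm can. A call with a gripper value outside its range is refused whole. The fingers move at their own pace and stop on an object; the grip force is fixed at half the most. Time passes only in rows, so rows that repeat a pose let the fingers close. It gives the time, the measured TCP pose, the force and the opening at its end, in the units of the state.
- ctrl.read_state(): the state, without advancing time (a new reading comes with each control period).
- ctrl.get_image(name): name is "side" or "top"; returns a dict with "frame" (480x640x3 uint8, red, green, blue), "fx", "fy", "cx", "cy" (pixels), "D" ([k1, k2, p1, p2, k3] as OpenCV has them; the pictures are not rectified), "origin" and "orientation" of the camera in the world. Camera axes: x right, y down, z forward; pixel columns grow to the right and rows downward; lengths in mm; the calibration is good to about 2 mm. A picture is of the moment at which its call begins. There is no depth.
- ctrl.finish_job(): hands the job in, once; it reports no verdict.
Trained networks look in the newest picture that a camera, given by its name, has taken for a name from the list of things; names that differ only in an ending like _2 or _b are one class to them, and where a whole thing is asked for, a point or a joint stands for the part that bears it (a point fixed in the world has none). Each returns a list of dicts, best first, with "confidence" (0 to 1); they miss things now and then, are a little off and sometimes report something else, mostly with a low value. They report only what shows in the picture. A call takes as long as a camera call. They do not tell look-alikes from the thing itself.
- ctrl.regions_of(camera, thing): "region" (480x640 bool, what is visible of it).
- ctrl.spot_point(camera, thing): "at" ([x, y, z] in mm, in world coordinates, good to about 4 mm: a listed point, or the origin of a listed thing).
The state is a dict: "clock": time; "qpos": joint angles; "qd": joint speeds; "tau": joint torques, N m; "eef_pos": TCP position; "tool_rot": TCP orientation; "force": force on the tool from outside, world axes, zero at the start; "torque": the same for the moment, N m; "width": finger opening in mm.
Only numpy, scipy, OpenCV 4.12 (cv2) and the standard library are available. Lean on these libraries where they do the work, as an engineer would, in place of code of your own. Each camera call takes 0.05 s, during which the arm holds its last target. There are 200 camera calls.

## Working session

There is one attempt and no reset: what is moved stays moved. The work goes in short steps, Python scripts to look and compute and a shell command to move; the robot and the scene stay as the last step left them, time stands still between calls to the robot, and variables do not carry over. Pictures are saved under pics/ and viewed, about 12 in all and at most 16, crops included, and the job is handed in when it is done.

```bash
mkdir -p pics; ls; python3 - <<'E'
from cell import ctrl
import cv2
s=ctrl.read_state();print({k:s[k] for k in('clock','eef_pos','tool_rot','force','width')})
for c in('top','side'):
    im=ctrl.get_image(c);cv2.imwrite(f'pics/a_{c}.png',im['frame'][:,:,::-1]);print(c,im['origin'],im['orientation'],im['fx'],im['D'])
    for t in['cramp','jaw_grip','jaw_face','tray_in','tape_measure_c','caul_c','board1_c']:
        print(t,[([round(x) for x in d['at']],round(d['confidence'],2)) for d in ctrl.spot_point(c,t)])
E
```

```text
pics
{'clock': 0.0, 'eef_pos': array([238.88365282, 603.79736776, 199.4749066 ]), 'tool_rot': array([3.14157161e+00, 1.88233641e-03, 1.19403678e+00]), 'force': array([ 0.02420587,  0.00910218, -0.99699168]), 'width': 85.42472348221294}
top [ 408.71305437 -135.62986989  926.67788652] [-3.03587495e+00  8.89322788e-04 -1.58301655e+00] 443.0287528467717 [-0.02367258  0.          0.          0.          0.        ]
cramp [([467, 102, 2], 0.68)]
jaw_grip [([469, 114, 59], 0.84)]
jaw_face [([466, 50, 15], 0.83), ([663, 89, 14], 0.61)]
tray_in [([664, -106, 5], 0.84)]
tape_measure_c [([468, -25, 40], 0.82), ([330, 102, 33], 0.7)]
caul_c [([665, 89, 11], 0.64)]
board1_c []
side [ 295.10743918 -944.39672044  684.02472068] [-2.21969691 -0.00278987 -0.2390612 ] 486.8655382623396 [-0.11854162  0.          0.          0.          0.        ]
cramp [([467, 105, 2], 0.91)]
jaw_grip [([465, 119, 60], 0.92)]
jaw_face [([465, 48, 15], 0.8)]
tray_in [([664, -102, 9], 0.61)]
tape_measure_c [([468, -30, 42], 0.97), ([328, 105, 29], 0.85)]
caul_c [([667, 93, 7], 0.73)]
board1_c [([439, -384, 17], 0.87)]
```

View pics/a_top.png

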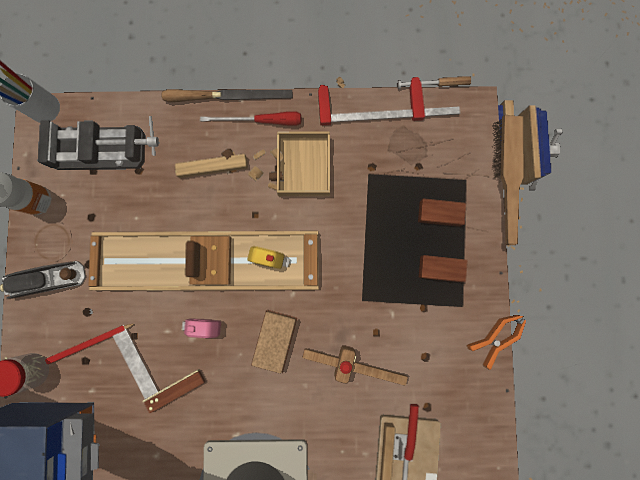

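View pics/a_side.png

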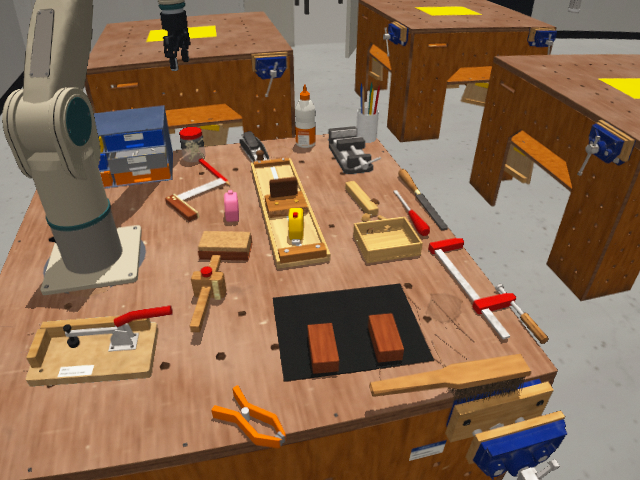

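The two dark boards are at top (443,212) and (443,268). The yellow tape in the bed is at (268,258), the caul at (210,164) and the tray at (303,163). Look-alikes are the pink tape at (201,328), the cork block at (275,341) and the marking gauge at (355,366), so I choose the yellow tape. I'll write a helper that fits known boxes to the region masks.

```bash
cat > h.py <<'E'
from cell import ctrl
import cv2, numpy as np
from scipy.optimize import minimize
from scipy.spatial.transform import Rotation as Ro
DIM=dict(board=(45,90,30),caul=(28,150,22),tape=(33,70,60),tray=(130,110,35),cramp=(120,470,22))
def proj(im,P):
    R=Ro.from_euler('xyz',im['orientation']).as_matrix()
    K=np.array([[im['fx'],0,im['cx']],[0,im['fy'],im['cy']],[0,0,1.]])
    rv=cv2.Rodrigues(R.T)[0]; t=-R.T@np.asarray(im['origin'])
    return cv2.projectPoints(np.asarray(P,float).reshape(-1,3),rv,t,K,np.asarray(im['D'],float))[0].reshape(-1,2)
def box(d,x,y,yaw,z0):
    c=np.array([[a,b,e] for a in(-.5,.5) for b in(-.5,.5) for e in(0,1)])*d
    return np.c_[Ro.from_euler('z',yaw).as_matrix()[:2,:2].dot(c[:,:2].T).T+[x,y],c[:,2]+z0]
def fit(views,d,z0,x,y,yaw):
    "views: [(im,mask)]; refine (x,y,yaw) of a box by silhouette overlap"
    def cost(p):
        s=0
        for im,m in views:
            h=cv2.convexHull((proj(im,box(d,x+p[0],y+p[1],yaw+p[2]/50,z0))*16).astype(np.int32))
            k=np.zeros(m.shape,np.uint8);cv2.fillConvexPoly(k,h,1,shift=4);k=k>0
            s-=(k&m).sum()/(k|m).sum()
        return s/len(views)
    best=min((minimize(cost,[0,0,a],method='Nelder-Mead',options=dict(initial_simplex=[[0,0,a],[12,0,a],[0,12,a],[0,0,a+8]])) for a in(-15,0,15)),key=lambda r:r.fun)
    p=best.x
    return round(x+p[0],1),round(y+p[1],1),round(yaw+p[2]/50,3),round(-best.fun,2)
def locate(thing,d,z0,yaw0=0,cams=('top','side'),near=None,rad=80):
    "all instances: cluster of region masks by their spot in the world, then fit"
    ims={c:ctrl.get_image(c) for c in cams}; out=[]; reg={c:ctrl.regions_of(c,thing) for c in cams}
    for c in cams:
        for r in reg[c]:
            m=r['region']; 
            if m.sum()<60: continue
            v,u=np.argwhere(m).mean(0)
            f=lambda q:((proj(ims[c],[q[0],q[1],z0+d[2]/2])[0]-[u,v])**2).sum()
            q=minimize(f,near or [500,0],method='Nelder-Mead').x
            out.append((c,m,q,r['confidence']))
    groups=[]
    for o in out:
        if near and np.hypot(*(o[2]-near))>rad: continue
        for g in groups:
            if np.hypot(*(g[0][2]-o[2]))<35 and all(a[0]!=o[0] for a in g): g.append(o);break
        else: groups.append([o])
    res=[]
    for g in groups:
        q=np.mean([o[2] for o in g],0)
        res.append(fit([(ims[o[0]],o[1]) for o in g],d,z0,q[0],q[1],yaw0)+([(o[0],round(o[3],2)) for o in g],))
    return res
def go(x,y,z,yaw=None):
    "print travel (cm) and rz (deg) from the present pose to TCP x,y,z and yaw, tool upright"
    s=ctrl.read_state(); R=Ro.from_euler('xyz',s['tool_rot'])
    yaw=s['tool_rot'][2] if yaw is None else yaw
    c=min((yaw+k*np.pi for k in(-1,0,1,-2,2)),key=lambda a:abs(a-s['tool_rot'][2]))
    T=Ro.from_euler('xyz',[np.pi,0,c])
    print('travel',np.round(R.inv().apply(np.array([x,y,z])-s['eef_pos'])/10,2).tolist(),'ang',np.round(np.degrees((R.inv()*T).as_rotvec()),1).tolist())
def st():
    s=ctrl.read_state();print(s['clock'],np.round(s['eef_pos'],1),np.round(s['tool_rot'],3),np.round(s['force'],1),round(s['width'],1))
E
python3 - <<'E'
from h import *
for n,d,z,y in[('board1_c',DIM['board'],3,1.57),('caul_c',DIM['caul'],0,0.1),('tape_measure_c',DIM['tape'],12,0),('tray_in',DIM['tray'],0,0),('cramp',DIM['cramp'],0,0)]:
    print(n,*locate(n,d,z,y),sep='\n  ')
E
```

```text
board1_c
  (np.float64(442.3), np.float64(-386.0), np.float64(3.031), np.float64(0.94), [('top', 0.91), ('side', 0.73)])
caul_c
  (np.float64(665.1), np.float64(94.8), np.float64(0.108), np.float64(0.83), [('top', 0.72), ('side', 0.77)])
tape_measure_c
  (np.float64(328.3), np.float64(103.4), np.float64(-0.02), np.float64(0.69), [('top', 0.95), ('side', 0.56)])
  (np.float64(469.0), np.float64(-31.7), np.float64(-0.163), np.float64(0.81), [('top', 0.62), ('side', 0.94)])
tray_in
  (np.float64(666.4), np.float64(-101.3), np.float64(-0.02), np.float64(0.95), [('top', 0.89), ('side', 0.92)])
  (np.float64(464.5), np.float64(-69.8), np.float64(-0.089), np.float64(0.37), [('side', 0.54)])
cramp
  (np.float64(467.4), np.float64(108.0), np.float64(-0.011), np.float64(0.88), [('side', 0.66)])
```

```bash
python3 - <<'E'
from h import *
go(469,-31,150,-0.16)
# colour look for boards in both cameras; jaw fits
for c in('top','side'):
    im=ctrl.get_image(c);hsv=cv2.cvtColor(im['frame'],cv2.COLOR_RGB2HSV)
    x0=(415,195,475,290) if c=='top' else (300,305,410,380)
    print(c,hsv[212 if c=='top' else 345,445 if c=='top' else 388],hsv[268 if c=='top' else 350,445 if c=='top' else 322],hsv[240 if c=='top' else 345,445 if c=='top' else 355])
im=ctrl.get_image('top');f=im['frame'];pp=box(DIM['tape'],469,-31.7,-.163,12)
crop=f[190:320,80:340].copy()
cr=cv2.resize(crop[:, :, ::-1],None,fx=3,fy=3,interpolation=cv2.INTER_CUBIC)
for P in (pp,box(DIM['cramp'],467,108,-.005,0)):
    for p in proj(im,P): cv2.circle(cr,tuple(((p-[80,190])*3).astype(int).tolist()),3,(0,255,0),-1)
cv2.imwrite('pics/b.png',cr)
E
```

```text
travel [-50.62, 44.76, 5.04] ang [-0.0, 0.0, 77.6]
top [ 10 150 121] [ 10 152 116] [13 59 39]
side [ 10 197 175] [ 10 198 174] [30 15 34]
```

View pics/b.png

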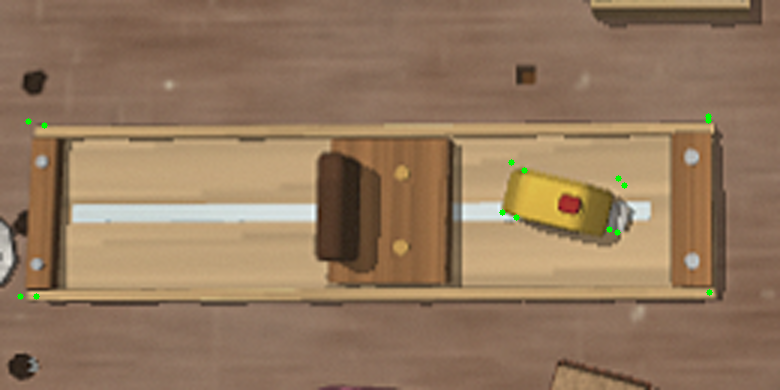

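The crop confirms the yellow tape, centred at about (565,205) with a yaw of about -0.2. Moving above it.

```bash
python3 -m creep '[{"hand":1,"travel":[-50.6,44.8,5],"angular":[0,0,79.6]},{"hand":1,"travel":[-50.6,44.8,5],"angular":[0,0,79.6]},{"hand":1,"travel":[-50.6,44.8,5],"angular":[0,0,79.6]},{"hand":1,"travel":[-50.6,44.8,5],"angular":[0,0,79.6]},{"hand":1,"travel":[-50.6,44.8,5],"angular":[0,0,79.6]},{"hand":1,"travel":[-50.6,44.8,5],"angular":[0,0,79.6]},{"hand":1,"travel":[-50.6,44.8,5],"angular":[0,0,79.6]},{"hand":1,"travel":[-50.6,44.8,5],"angular":[0,0,79.6]},{"hand":1,"travel":[-50.6,44.8,5],"angular":[0,0,79.6]},{"hand":1,"travel":[-50.6,44.8,5],"angular":[0,0,79.6]},{"hand":1,"travel":[-50.6,44.8,5],"angular":[0,0,79.6]},{"hand":1,"travel":[-50.6,44.8,5],"angular":[0,0,79.6]},{"hand":1,"travel":[-50.6,44.8,5],"angular":[0,0,79.6]},{"hand":1,"travel":[-50.6,44.8,5],"angular":[0,0,79.6]},{"hand":1,"travel":[-50.6,44.8,5],"angular":[0,0,79.6]},{"hand":1,"travel":[-50.6,44.8,5],"angular":[0,0,79.6]},{"hand":1,"travel":[-50.6,44.8,5],"angular":[0,0,79.6]},{"hand":1,"travel":[-50.6,44.8,5],"angular":[0,0,79.6]}]'
python3 - <<'E'
from h import *
st();go(467,-28,30,-.2)
E
```

```text
clock: 3.75
eef_pos: [469.2, -29.3, 150.4]
tool_rot: [-3.141, 0.0, -0.193]
force: [0.3, -0.4, -0.5]
width: 85.3
3.75 [469.2 -29.3 150.4] [-3.141  0.    -0.193] [ 0.3 -0.4 -0.5] 85.3
travel [-0.24, -0.07, 12.04] ang [-0.0, 0.0, 0.4]
```

```bash
python3 -m creep '[{"hand":0.85,"travel":[-0.2,0,4],"angular":[0,0,0.4]},{"hand":0.85,"travel":[-0.2,0,8],"angular":[0,0,0.4]},{"hand":0.85,"travel":[-0.2,0,11],"angular":[0,0,0.4]},{"hand":0.85,"travel":[-0.2,0,12.3],"angular":[0,0,0.4]},{"hand":0.85,"travel":[-0.2,0,12.3],"angular":[0,0,0.4]},{"hand":0.85,"travel":[-0.2,0,12.3],"angular":[0,0,0.4]},{"hand":0,"travel":[-0.2,0,12.3],"angular":[0,0,0.4]},{"hand":0,"travel":[-0.2,0,12.3],"angular":[0,0,0.4]},{"hand":0,"travel":[-0.2,0,12.3],"angular":[0,0,0.4]},{"hand":0,"travel":[-0.2,0,12.3],"angular":[0,0,0.4]},{"hand":0,"travel":[-0.2,0,12.3],"angular":[0,0,0.4]},{"hand":0,"travel":[-0.2,0,12.3],"angular":[0,0,0.4]},{"hand":0,"travel":[-0.2,0,12.3],"angular":[0,0,0.4]},{"hand":0,"travel":[-0.2,0,9],"angular":[0,0,0.4]},{"hand":0,"travel":[-0.2,0,5],"angular":[0,0,0.4]},{"hand":0,"travel":[-0.2,0,1],"angular":[0,0,0.4]},{"hand":0,"travel":[-0.2,0,1],"angular":[0,0,0.4]},{"hand":0,"travel":[-0.2,0,1],"angular":[0,0,0.4]}]'
python3 - <<'E'
from h import *
st();go(666,-102,110,0);go(666,-102,28,0)
E
```

```text
clock: 5.55
eef_pos: [467.6, -28.5, 141.1]
tool_rot: [-3.14, -0.001, -0.199]
force: [-0.9, 0.7, -2.6]
width: 29.8
5.55 [467.6 -28.5 141.1] [-3.14e+00 -1.00e-03 -1.99e-01] [-0.9  0.7 -2.6] 29.8
travel [20.9, 3.29, 3.14] ang [-0.1, -0.1, -11.4]
travel [20.89, 3.3, 11.34] ang [-0.1, -0.1, -11.4]
```

```bash
python3 -m creep '[{"hand":0,"travel":[5,0.8,0.5],"angular":[0,0,-3]},{"hand":0,"travel":[10,1.6,1],"angular":[0,0,-6]},{"hand":0,"travel":[15,2.4,1.5],"angular":[0,0,-11.4]},{"hand":0,"travel":[19,3,2],"angular":[0,0,-11.4]},{"hand":0,"travel":[20.9,3.3,3],"angular":[0,0,-11.4]},{"hand":0,"travel":[20.9,3.3,3],"angular":[0,0,-11.4]},{"hand":0,"travel":[20.9,3.3,3],"angular":[0,0,-11.4]}]'
python3 - <<'E'
from h import *
st();go(666,-102,22,0)
E
```

```text
clock: 6.25
eef_pos: [663.5, -101.7, 108.5]
tool_rot: [-3.139, 0.004, -0.001]
force: [0.2, 0.7, -1.8]
width: 30.0
6.25 [ 663.5 -101.7  108.5] [-3.139e+00  4.000e-03 -1.000e-03] [ 0.2  0.7 -1.8] 30.0
travel [0.28, 0.05, 8.64] ang [-0.1, 0.2, -0.0]
```

```bash
python3 -m creep '[{"hand":0,"travel":[0.2,0,4],"angular":[0,0,0]},{"hand":0,"travel":[0.2,0,7],"angular":[0,0,0]},{"hand":0,"travel":[0.2,0,8.6],"angular":[0,0,0]},{"hand":0,"travel":[0.2,0,8.6],"angular":[0,0,0]},{"hand":0,"travel":[0.2,0,8.6],"angular":[0,0,0]},{"hand":0.65,"travel":[0.2,0,8.6],"angular":[0,0,0]},{"hand":0.65,"travel":[0.2,0,8.6],"angular":[0,0,0]},{"hand":0.65,"travel":[0.2,0,8.6],"angular":[0,0,0]},{"hand":0.65,"travel":[0.2,0,8.6],"angular":[0,0,0]},{"hand":0.65,"travel":[0.2,0,8.6],"angular":[0,0,0]},{"hand":0.65,"travel":[0.2,0,5],"angular":[0,0,0]},{"hand":0.65,"travel":[0.2,0,0],"angular":[0,0,0]},{"hand":0.65,"travel":[0.2,0,-4],"angular":[0,0,0]},{"hand":0.65,"travel":[0.2,0,-4],"angular":[0,0,0]}]'
python3 - <<'E'
from h import *
st();go(520,0,150,1.57)
for c in('top','side'):
    ctrl.get_image(c)
    for t in['cramp','jaw_grip','jaw_face','tape_measure_c']:
        print(c,t,[([round(x) for x in d['at']],round(d['confidence'],2)) for d in ctrl.spot_point(c,t)])
E
```

```text
clock: 7.65
eef_pos: [670.2, -103.3, 155.4]
tool_rot: [-3.141, -0.008, -0.001]
force: [-0.2, 0.4, -0.4]
width: 55.6
7.65 [ 670.2 -103.3  155.4] [-3.141e+00 -8.000e-03 -1.000e-03] [-0.2  0.4 -0.4] 55.6
travel [-15.04, -10.32, 0.42] ang [0.3, -0.4, -90.0]
top cramp [([464, 102, 2], 0.82), ([669, -104, 8], 0.3)]
top jaw_grip [([468, 116, 63], 0.67)]
top jaw_face [([465, 50, 14], 0.91), ([470, 116, 61], 0.61)]
top tape_measure_c [([329, 101, 33], 0.65), ([664, -101, 34], 0.6)]
side cramp [([468, 107, -1], 0.68)]
side jaw_grip [([463, 116, 61], 0.81)]
side jaw_face [([461, 50, 13], 0.73)]
side tape_measure_c [([670, -103, 33], 0.95), ([329, 102, 28], 0.62)]
```

```bash
python3 - <<'E'
from h import *
go(466,116,130,1.57)
E
```

```text
travel [-19.93, -21.76, 1.92] ang [-0.4, 0.1, -90.0]
```

```bash
python3 -m creep '[{"hand":0.7,"travel":[-20.1,-21.8,1.9],"angular":[-0.4,0.1,-90]},{"hand":0.7,"travel":[-20.1,-21.8,1.9],"angular":[-0.4,0.1,-90]},{"hand":0.7,"travel":[-20.1,-21.8,1.9],"angular":[-0.4,0.1,-90]},{"hand":0.7,"travel":[-20.1,-21.8,1.9],"angular":[-0.4,0.1,-90]},{"hand":0.7,"travel":[-20.1,-21.8,1.9],"angular":[-0.4,0.1,-90]},{"hand":0.7,"travel":[-20.1,-21.8,1.9],"angular":[-0.4,0.1,-90]},{"hand":0.7,"travel":[-20.1,-21.8,1.9],"angular":[-0.4,0.1,-90]},{"hand":0.7,"travel":[-20.1,-21.8,1.9],"angular":[-0.4,0.1,-90]},{"hand":0.7,"travel":[-20.1,-21.8,1.9],"angular":[-0.4,0.1,-90]},{"hand":0.7,"travel":[-20.1,-21.8,1.9],"angular":[-0.4,0.1,-90]},{"hand":0.7,"travel":[-20.1,-21.8,1.9],"angular":[-0.4,0.1,-90]},{"hand":0.7,"travel":[-20.1,-21.8,1.9],"angular":[-0.4,0.1,-90]},{"hand":0.7,"travel":[-20.1,-21.8,1.9],"angular":[-0.4,0.1,-90]}]'
python3 - <<'E'
from h import *
st();go(466,116,45,1.57);go(466,306,45,1.57)
E
```

```text
clock: 9.45
eef_pos: [464.3, 116.2, 130.1]
tool_rot: [-3.141, 0.001, 1.568]
force: [-0.3, -0.5, 0.1]
width: 60.1
9.45 [464.3 116.2 130.1] [-3.141e+00  1.000e-03  1.568e+00] [-0.3 -0.5  0.1] 60.1
travel [-0.01, 0.17, 8.51] ang [-0.0, 0.0, -0.1]
travel [18.99, 0.12, 8.5] ang [-0.0, 0.0, -0.1]
```

```bash
python3 -m creep '[{"hand":0.7,"travel":[0,0.1,4],"angular":[0,0,0]},{"hand":0.7,"travel":[0,0.1,7],"angular":[0,0,0]},{"hand":0.7,"travel":[0,0.1,8.5],"angular":[0,0,0]},{"hand":0.7,"travel":[0,0.1,8.5],"angular":[0,0,0]},{"hand":0,"travel":[0,0.1,8.5],"angular":[0,0,0]},{"hand":0,"travel":[0,0.1,8.5],"angular":[0,0,0]},{"hand":0,"travel":[0,0.1,8.5],"angular":[0,0,0]},{"hand":0,"travel":[0,0.1,8.5],"angular":[0,0,0]},{"hand":0,"travel":[0,0.1,8.5],"angular":[0,0,0]},{"hand":0,"travel":[0,0.1,8.5],"angular":[0,0,0]},{"hand":0,"travel":[2,0.1,8.5],"angular":[0,0,0]},{"hand":0,"travel":[4,0.1,8.5],"angular":[0,0,0]},{"hand":0,"travel":[6,0.1,8.5],"angular":[0,0,0]},{"hand":0,"travel":[8,0.1,8.5],"angular":[0,0,0]},{"hand":0,"travel":[10,0.1,8.5],"angular":[0,0,0]},{"hand":0,"travel":[12,0.1,8.5],"angular":[0,0,0]},{"hand":0,"travel":[14,0.1,8.5],"angular":[0,0,0]},{"hand":0,"travel":[16,0.1,8.5],"angular":[0,0,0]},{"hand":0,"travel":[17,0.1,8.5],"angular":[0,0,0]},{"hand":0,"travel":[17,0.1,8.5],"angular":[0,0,0]}]'
```

```text
clock: 11.45
eef_pos: [467.7, 288.6, 46.5]
tool_rot: [3.138, -0.003, 1.569]
force: [1.7, 1.8, 3.7]
width: 15.2
```

```bash
python3 -m creep '[{"hand":0,"travel":[0.5,0,0],"angular":[0,0,0]},{"hand":0,"travel":[1.0,0,0],"angular":[0,0,0]},{"hand":0,"travel":[1.5,0,0],"angular":[0,0,0]},{"hand":0,"travel":[1.5,0,0],"angular":[0,0,0]},{"hand":0,"travel":[1.5,0,0],"angular":[0,0,0]}]'
```

```text
clock: 11.95
eef_pos: [467.8, 304.2, 46.5]
tool_rot: [3.137, -0.004, 1.569]
force: [1.8, -2.6, -0.5]
width: 15.3
```

```bash
python3 -m creep '[{"hand":0,"travel":[0.2,0,0],"angular":[0,0,0]},{"hand":0,"travel":[0.4,0,0],"angular":[0,0,0]},{"hand":0,"travel":[0.4,0,0],"angular":[0,0,0]},{"hand":0,"travel":[0.4,0,0],"angular":[0,0,0]}]'
```

```text
clock: 12.35
eef_pos: [467.7, 304.8, 46.5]
tool_rot: [3.139, 0.001, 1.567]
force: [0.5, -8.3, 4.7]
width: 15.6
```

At the end stop: the jaw stopped at y 304.8 with the force rising. Release it and look at the boards.

```bash
python3 -m creep '[{"hand":0.7,"travel":[0,0,0],"angular":[0,0,0]},{"hand":0.7,"travel":[0,0,0],"angular":[0,0,0]},{"hand":0.7,"travel":[0,0,0],"angular":[0,0,0]},{"hand":0.7,"travel":[0,0,0],"angular":[0,0,0]},{"hand":0.7,"travel":[0,0,-4],"angular":[0,0,0]},{"hand":0.7,"travel":[0,0,-9],"angular":[0,0,0]},{"hand":0.7,"travel":[0,0,-13],"angular":[0,0,0]},{"hand":0.7,"travel":[0,0,-13],"angular":[0,0,0]}]'
cat >> h.py <<'E'
def boards(zbed=3,roi=None,cams=('top','side')):
    "dark reddish boards by colour, seeded from the side/top colour blobs"
    ims={c:ctrl.get_image(c) for c in cams}; S={c:[] for c in cams}
    for c,im in ims.items():
        hsv=cv2.cvtColor(im['frame'],cv2.COLOR_RGB2HSV)
        m=cv2.inRange(hsv,(5,125,60),(13,255,255)); m=cv2.morphologyEx(m,cv2.MORPH_CLOSE,np.ones((3,3)));m=cv2.morphologyEx(m,cv2.MORPH_OPEN,np.ones((3,3)))
        n,l,sta,cen=cv2.connectedComponentsWithStats(m)
        for i in range(1,n):
            if sta[i,4]<300: continue
            q=minimize(lambda q:((proj(im,[q[0],q[1],zbed+15])[0]-cen[i])**2).sum(),[500,-300],method='Nelder-Mead').x
            S[c].append((l==i,q,sta[i,4]))
    return ims,S
E
python3 - <<'E'
from h import *
st()
ims,S=boards()
for c in S: print(c,[(np.round(q),a) for m,q,a in S[c] if q[1]<-230])
for m,q,a in S['top']:
    if q[1]<-230:
        v=[(ims['top'],m)]+[(ims['side'],n) for n,r,b in S['side'] if np.hypot(*(r-q))<35]
        print(len(v),fit(v,DIM['board'],3,*q,0))
E
```

```text
clock: 13.15
eef_pos: [470.6, 308.0, 182.2]
tool_rot: [3.129, -0.006, 1.568]
force: [1.1, 0.8, 0.2]
width: 59.9
13.15 [470.6 308.  182.2] [ 3.129 -0.006  1.568] [1.1 0.8 0.2] 59.9
top [(array([ 560., -389.]), np.int32(1026)), (array([ 442., -386.]), np.int32(1062)), (array([ 309., -481.]), np.int32(452)), (array([ 284., -502.]), np.int32(481))]
side [(array([1143., -239.]), np.int32(4277)), (array([ 658., -278.]), np.int32(391)), (array([ 561., -389.]), np.int32(1305)), (array([ 443., -386.]), np.int32(1306)), (array([ 807., -492.]), np.int32(706)), (array([ 199., -421.]), np.int32(334)), (array([ 456., -531.]), np.int32(3983)), (array([ -97., -381.]), np.int32(452)), (array([ 196., -542.]), np.int32(3520))]
2 (np.float64(560.4), np.float64(-387.6), np.float64(-0.161), np.float64(0.9))
2 (np.float64(442.6), np.float64(-383.7), np.float64(-0.121), np.float64(0.92))
1 (np.float64(309.1), np.float64(-477.4), np.float64(0.221), np.float64(0.31))
1 (np.float64(282.4), np.float64(-502.3), np.float64(0.418), np.float64(0.31))
```

Only two boards are on the mat: (443,-384) and (560,-388), both yawed about -0.13. Going to the first.

```bash
python3 - <<'E'
from h import *
print(np.round(ctrl.read_state()['qpos'],2))
go(442.5,-384,110,-.12)
E
```

```text
[-0.6   0.52 -0.04  1.81  0.03  0.81  0.91]
travel [-68.98, -2.33, 6.68] ang [0.3, 0.2, -83.3]
```

```bash
sed -i "s/for k in(-1,0,1,-2,2)),key=lambda a:abs(a-s\['tool_rot'\]\[2\]))/for k in(-1,0,1,-2,2)),key=lambda a:abs(a-s['tool_rot'][2])+9*(abs(a-np.arctan2(y,x))>2.6))/" h.py
python3 -m creep '[{"hand":0.9,"travel":[-69,-2.3,6],"angular":[0.3,0.3,96.7]},{"hand":0.9,"travel":[-69,-2.3,6],"angular":[0.3,0.3,96.7]},{"hand":0.9,"travel":[-69,-2.3,6],"angular":[0.3,0.3,96.7]},{"hand":0.9,"travel":[-69,-2.3,6],"angular":[0.3,0.3,96.7]},{"hand":0.9,"travel":[-69,-2.3,6],"angular":[0.3,0.3,96.7]},{"hand":0.9,"travel":[-69,-2.3,6],"angular":[0.3,0.3,96.7]},{"hand":0.9,"travel":[-69,-2.3,6],"angular":[0.3,0.3,96.7]},{"hand":0.9,"travel":[-69,-2.3,6],"angular":[0.3,0.3,96.7]},{"hand":0.9,"travel":[-69,-2.3,6],"angular":[0.3,0.3,96.7]},{"hand":0.9,"travel":[-69,-2.3,6],"angular":[0.3,0.3,96.7]},{"hand":0.9,"travel":[-69,-2.3,6],"angular":[0.3,0.3,96.7]},{"hand":0.9,"travel":[-69,-2.3,6],"angular":[0.3,0.3,96.7]},{"hand":0.9,"travel":[-69,-2.3,6],"angular":[0.3,0.3,96.7]},{"hand":0.9,"travel":[-69,-2.3,6],"angular":[0.3,0.3,96.7]},{"hand":0.9,"travel":[-69,-2.3,6],"angular":[0.3,0.3,96.7]},{"hand":0.9,"travel":[-69,-2.3,6],"angular":[0.3,0.3,96.7]},{"hand":0.9,"travel":[-69,-2.3,6],"angular":[0.3,0.3,96.7]},{"hand":0.9,"travel":[-69,-2.3,6],"angular":[0.3,0.3,96.7]}]'
python3 - <<'E'
from h import *
st();go(442.5,-384,9,-.12)
ims,S=boards(cams=('side',))
for m,q,a in S['side']:
    if 380<q[0]<620 and -450<q[1]<-300: print(fit([(ims['side'],m)],DIM['board'],3,*q,-.1))
# cramp x from bright rails: region fit in both cameras
print(locate('cramp',DIM['cramp'],0,0,near=[466,104]))
E
```

```text
clock: 15.05
eef_pos: [443.3, -381.9, 116.3]
tool_rot: [-3.132, -0.003, -0.117]
force: [-0.0, -0.1, -0.1]
width: 76.7
15.05 [ 443.3 -381.9  116.3] [-3.132e+00 -3.000e-03 -1.170e-01] [-0.  -0.1 -0.1] 76.7
travel [-0.09, 0.32, 10.72] ang [-0.6, -0.2, 0.1]
(np.float64(560.5), np.float64(-386.1), np.float64(-0.133), np.float64(0.95))
(np.float64(443.6), np.float64(-383.1), np.float64(-0.147), np.float64(0.94))
[(np.float64(462.4), np.float64(220.6), np.float64(-0.093), np.float64(0.69), [('side', 0.72)])]
```

```bash
python3 -m creep '[{"hand":0.9,"travel":[-0.1,0.2,4],"angular":[-0.6,-0.2,0.8]},{"hand":0.9,"travel":[-0.1,0.2,8],"angular":[-0.6,-0.2,0.8]},{"hand":0.9,"travel":[-0.1,0.2,10.2],"angular":[-0.6,-0.2,0.8]},{"hand":0.9,"travel":[-0.1,0.2,10.8],"angular":[-0.6,-0.2,0.8]},{"hand":0.9,"travel":[-0.1,0.2,10.8],"angular":[-0.6,-0.2,0.8]},{"hand":0,"travel":[-0.1,0.2,10.8],"angular":[-0.6,-0.2,0.8]},{"hand":0,"travel":[-0.1,0.2,10.8],"angular":[-0.6,-0.2,0.8]},{"hand":0,"travel":[-0.1,0.2,10.8],"angular":[-0.6,-0.2,0.8]},{"hand":0,"travel":[-0.1,0.2,10.8],"angular":[-0.6,-0.2,0.8]},{"hand":0,"travel":[-0.1,0.2,10.8],"angular":[-0.6,-0.2,0.8]},{"hand":0,"travel":[-0.1,0.2,10.8],"angular":[-0.6,-0.2,0.8]}]'
python3 - <<'E'
from h import *
st();go(466,-48,80,1.57); go(466,-48,80,-1.57)
E
```

```text
clock: 16.4
eef_pos: [442.6, -384.6, 9.1]
tool_rot: [3.139, -0.001, -0.133]
force: [0.5, -0.6, -0.1]
width: 0.1
16.4 [ 442.6 -384.6    9.1] [ 3.139e+00 -1.000e-03 -1.330e-01] [ 0.5 -0.6 -0.1] 0.1
travel [-2.13, -33.66, -7.17] ang [0.1, -0.2, 82.4]
travel [-2.13, -33.66, -7.17] ang [0.1, -0.2, 82.3]
```

The gripper closed on nothing; perhaps the board was knocked aside. Rise and look.

```bash
python3 -m creep '[{"hand":0,"travel":[0,0,-5],"angular":[0,0,0]},{"hand":0,"travel":[0,0,-10],"angular":[0,0,0]},{"hand":0.9,"travel":[0,0,-14],"angular":[0,0,0]},{"hand":0.9,"travel":[0,0,-14],"angular":[0,0,0]},{"hand":0.9,"travel":[0,0,-14],"angular":[0,0,0]}]'
python3 - <<'E'
from h import *
ims,S=boards()
for m,q,a in S['side']:
    if 380<q[0]<640 and -480<q[1]<-200: print(a,np.round(q),fit([(ims['side'],m)],DIM['board'],3,*q,-.1))
cv2.imwrite('pics/c.png',np.vstack([ims['side']['frame'][230:470,200:600,::-1],ims['top']['frame'][130:330,240:640,::-1]]))
E
```

```text
clock: 16.9
eef_pos: [443.0, -384.4, 150.1]
tool_rot: [3.138, -0.003, -0.133]
force: [0.2, 0.5, -0.7]
width: 43.7
1328 [ 560. -389.] (np.float64(560.3), np.float64(-385.3), np.float64(-0.136), np.float64(0.95))
1311 [ 443. -386.] (np.float64(443.2), np.float64(-383.2), np.float64(-0.137), np.float64(0.94))
```

View pics/c.png

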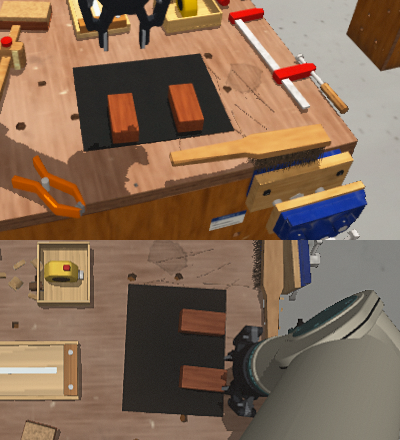

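```bash
python3 - <<'E'
from h import *
s=ctrl.read_state();p=s['eef_pos']
for c in('top','side'):
    im=ctrl.get_image(c);print(c,proj(im,[p,[443.2,-383.2,18]]).round())
    f=im['frame'][:,:,::-1].copy()
    for q in proj(im,[p]): cv2.circle(f,tuple(q.astype(int).tolist()),4,(0,255,0),-1)
    for q in proj(im,box(DIM['board'],443.2,-383.2,-.137,3)): cv2.circle(f,tuple(q.astype(int).tolist()),2,(255,255,0),-1)
    cv2.imwrite(f'pics/d_{c}.png',f)
f=np.hstack([cv2.imread('pics/d_top.png')[180:380,360:640],cv2.imread('pics/d_side.png')[200:400,240:440]])
cv2.imwrite('pics/d.png',cv2.resize(f,None,fx=1.6,fy=1.6))
print(s['width'])
E
```

```text
top [[461. 265.]
 [441. 267.]]
side [[322. 293.]
 [322. 346.]]
58.00628206502529
```

View pics/d.png

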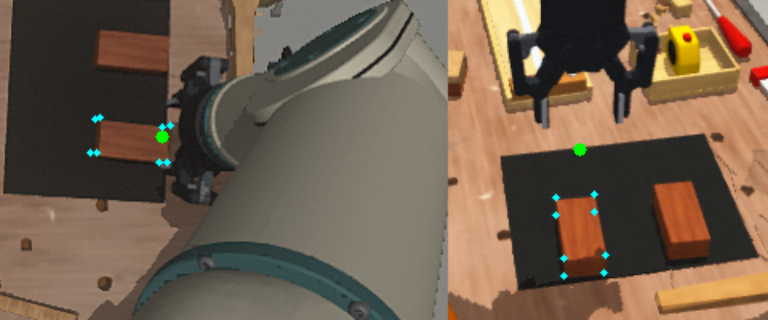

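```bash
python3 -m creep '[{"hand":0,"travel":[0,0,0],"angular":[0,0,0]},{"hand":0,"travel":[0,0,0],"angular":[0,0,0]},{"hand":0,"travel":[0,0,0],"angular":[0,0,0]},{"hand":0,"travel":[0,0,0],"angular":[0,0,0]},{"hand":0,"travel":[0,0,0],"angular":[0,0,0]},{"hand":0,"travel":[0,0,0],"angular":[0,0,0]},{"hand":0,"travel":[0,0,0],"angular":[0,0,0]},{"hand":0,"travel":[0,0,0],"angular":[0,0,0]}]'
python3 - <<'E'
from h import *
p=ctrl.read_state()['eef_pos'];out=[]
for c,(u,v) in(('top',(400,200)),('side',(255,200))):
    im=ctrl.get_image(c);f=cv2.resize(im['frame'][v:v+140,u:u+140,::-1],None,fx=3,fy=3,interpolation=cv2.INTER_CUBIC)
    for k in range(0,60,10):
        q=(proj(im,[p+[0,0,k]])[0]-[u,v])*3;cv2.circle(f,tuple(q.astype(int).tolist()),2,(0,255,0),-1)
    out.append(f)
cv2.imwrite('pics/e.png',np.hstack(out))
E
```

```text
clock: 17.9
eef_pos: [441.7, -383.4, 147.7]
tool_rot: [3.141, 0.001, -0.133]
force: [0.2, 0.0, -0.5]
width: 0.0
```

View pics/e.png

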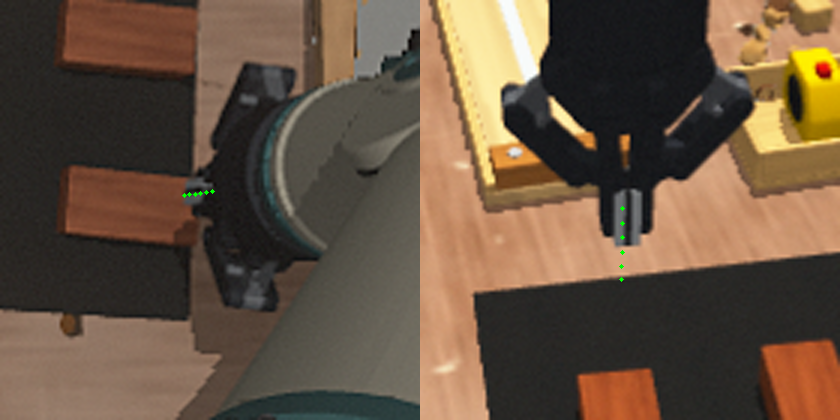

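The shut fingertips show about 25–33 mm higher than eef_pos says, consistently in both views, which explains the miss. I'll calibrate it with a gentle touch on the mat between the boards.

```bash
python3 -c "
from cell import ctrl;print(ctrl.grip_depth)"; python3 -m creep '[{"hand":0,"travel":[3,0,4],"angular":[0,0,0]},{"hand":0,"travel":[5.8,0,8],"angular":[0,0,0]},{"hand":0,"travel":[5.8,0,11],"angular":[0,0,0]},{"hand":0,"travel":[5.8,0,12.8],"angular":[0,0,0]},{"hand":0,"travel":[5.8,0,13.4],"angular":[0,0,0]},{"hand":0,"travel":[5.8,0,13.8],"angular":[0,0,0]},{"hand":0,"travel":[5.8,0,13.8],"angular":[0,0,0]}]'
```

```text
18.700000000000003
clock: 18.7
eef_pos: [499.2, -391.6, 10.2]
tool_rot: [3.14, 0.0, -0.133]
force: [-1.0, 0.2, 0.1]
width: -0.1
```

```bash
python3 -m creep '[{"hand":0,"travel":[0,0,0.3],"angular":[0,0,0]},{"hand":0,"travel":[0,0,0.6],"angular":[0,0,0]},{"hand":0,"travel":[0,0,0.6],"angular":[0,0,0]}]'; python3 -m creep '[{"hand":0,"travel":[0,0,0.3],"angular":[0,0,0]},{"hand":0,"travel":[0,0,0.6],"angular":[0,0,0]},{"hand":0,"travel":[0,0,0.6],"angular":[0,0,0]}]'
```

```text
clock: 19.0
eef_pos: [499.3, -391.6, 4.4]
tool_rot: [3.14, -0.0, -0.133]
force: [0.1, -0.0, 0.3]
width: 0.2
clock: 19.3
eef_pos: [499.1, -391.3, -2.0]
tool_rot: [3.141, 0.001, -0.133]
force: [0.5, 0.0, -0.9]
width: 0.1
```

```bash
python3 -m creep '[{"hand":0,"travel":[0,0,0.3],"angular":[0,0,0]},{"hand":0,"travel":[0,0,0.6],"angular":[0,0,0]},{"hand":0,"travel":[0,0,0.8],"angular":[0,0,0]},{"hand":0,"travel":[0,0,0.8],"angular":[0,0,0]}]'; python3 -m creep '[{"hand":0,"travel":[0,0,0.3],"angular":[0,0,0]},{"hand":0,"travel":[0,0,0.5],"angular":[0,0,0]},{"hand":0,"travel":[0,0,0.5],"angular":[0,0,0]}]'
```

```text
clock: 19.7
eef_pos: [498.8, -391.1, -10.5]
tool_rot: [3.141, 0.001, -0.133]
force: [-0.1, 0.5, 0.1]
width: 0.2
clock: 20.0
eef_pos: [498.6, -390.9, -15.9]
tool_rot: [3.141, 0.002, -0.133]
force: [-0.2, -0.4, -0.2]
width: 0.2
```

```bash
python3 -m creep '[{"hand":0,"travel":[0,0,0.2],"angular":[0,0,0]},{"hand":0,"travel":[0,0,0.3],"angular":[0,0,0]},{"hand":0,"travel":[0,0,0.3],"angular":[0,0,0]}]'
```

```text
clock: 20.3
eef_pos: [498.5, -390.8, -19.1]
tool_rot: [3.142, 0.002, -0.133]
force: [-0.4, 0.6, 0.2]
width: -0.0
```

```bash
python3 -m creep '[{"hand":0,"travel":[0,0,0.2],"angular":[0,0,0]},{"hand":0,"travel":[0,0,0.3],"angular":[0,0,0]},{"hand":0,"travel":[0,0,0.3],"angular":[0,0,0]}]'
```

```text
clock: 20.6
eef_pos: [498.4, -390.7, -22.3]
tool_rot: [-3.141, 0.002, -0.133]
force: [-0.7, 0.1, 0.8]
width: 0.1
```

```bash
python3 -m creep '[{"hand":0,"travel":[0,0,0.2],"angular":[0,0,0]},{"hand":0,"travel":[0,0,0.3],"angular":[0,0,0]},{"hand":0,"travel":[0,0,0.3],"angular":[0,0,0]}]'
```

```text
clock: 20.9
eef_pos: [498.2, -390.6, -25.5]
tool_rot: [-3.141, 0.003, -0.133]
force: [-0.4, 0.5, 0.2]
width: -0.1
```

```bash
python3 -m creep '[{"hand":0,"travel":[0,0,0.2],"angular":[0,0,0]},{"hand":0,"travel":[0,0,0.2],"angular":[0,0,0]}]'
```

```text
clock: 21.1
eef_pos: [498.2, -390.6, -27.6]
tool_rot: [-3.141, 0.003, -0.133]
force: [-0.3, -0.9, 0.5]
width: 0.0
```

```bash
python3 -m creep '[{"hand":0,"travel":[0,0,0.2],"angular":[0,0,0]},{"hand":0,"travel":[0,0,0.2],"angular":[0,0,0]}]'
```

```text
clock: 21.3
eef_pos: [498.3, -390.6, -27.8]
tool_rot: [-3.141, 0.002, -0.133]
force: [-2.8, 2.1, 13.7]
width: -0.0
```

```bash
python3 -m creep '[{"hand":0,"travel":[0,0,0.2],"angular":[0,0,0]},{"hand":0,"travel":[0,0,0.2],"angular":[0,0,0]}]'
```

```text
clock: 21.5
eef_pos: [498.4, -390.6, -27.8]
tool_rot: [-3.14, 0.002, -0.133]
force: [-2.9, 2.5, 15.4]
width: 0.0
```

Contact at eef z = -27.8 on the 3 mm mat, so the true tip is eef z + 31 mm. I'll allow for that from now on.

```bash
python3 -m creep '[{"hand":0,"travel":[0,0,-4],"angular":[0,0,0]},{"hand":0.9,"travel":[0,0,-8],"angular":[0,0,0]},{"hand":0.9,"travel":[-3,0,-8],"angular":[0,0,0]},{"hand":0.9,"travel":[-5.6,0,-8],"angular":[0,0,0]},{"hand":0.9,"travel":[-5.6,0,-8],"angular":[0,0,0]},{"hand":0.9,"travel":[-5.6,0,-8],"angular":[0,0,0]},{"hand":0.9,"travel":[-5.6,0,-8],"angular":[0,0,0]}]'
cat >> h.py <<'E'
_go=go
def go(x,y,z,yaw=None): _go(x,y,z-31,yaw)   # z is now the true fingertip height
E
python3 - <<'E'
from h import *
st();go(443.2,-383.5,8,-.135)
E
```

```text
clock: 22.2
eef_pos: [444.3, -383.4, 52.2]
tool_rot: [-3.14, 0.0, -0.132]
force: [-0.1, -0.2, 0.0]
width: 76.9
22.2 [ 444.3 -383.4   52.2] [-3.14   0.    -0.132] [-0.1 -0.2  0. ] 76.9
travel [-0.1, 0.04, 7.52] ang [-0.1, 0.0, 0.2]
```

```bash
python3 -m creep '[{"hand":0.9,"travel":[-0.1,0,4],"angular":[0,0,0]},{"hand":0.9,"travel":[-0.1,0,6.5],"angular":[0,0,0]},{"hand":0.9,"travel":[-0.1,0,7.5],"angular":[0,0,0]},{"hand":0.9,"travel":[-0.1,0,7.5],"angular":[0,0,0]},{"hand":0,"travel":[-0.1,0,7.5],"angular":[0,0,0]},{"hand":0,"travel":[-0.1,0,7.5],"angular":[0,0,0]},{"hand":0,"travel":[-0.1,0,7.5],"angular":[0,0,0]},{"hand":0,"travel":[-0.1,0,7.5],"angular":[0,0,0]},{"hand":0,"travel":[-0.1,0,7.5],"angular":[0,0,0]},{"hand":0,"travel":[-0.1,0,7.5],"angular":[0,0,0]},{"hand":0,"travel":[-0.1,0,2],"angular":[0,0,0]},{"hand":0,"travel":[-0.1,0,-3],"angular":[0,0,0]},{"hand":0,"travel":[-0.1,0,-3],"angular":[0,0,0]}]'
python3 - <<'E'
from h import *
go(466,-48,90,-1.57)
im=ctrl.get_image('top')
# edges of bed: rails are pale; print brightness profile across x at y=150 (empty bed) to find rail outer edges
for y in(-20,60,140):
    print(y,''.join('%4d'%cv2.cvtColor(im['frame'],cv2.COLOR_RGB2GRAY)[tuple(proj(im,[x,y,22])[0].round().astype(int)[::-1])] for x in range(395,540,4)))
E
```

```text
clock: 23.5
eef_pos: [446.3, -386.7, 88.2]
tool_rot: [3.137, -0.009, -0.133]
force: [-0.2, -1.9, -0.0]
width: 44.5
travel [-2.55, -33.85, 2.73] ang [-0.1, -0.6, 82.4]
-20  121 107 126 171 140 163 163 173 186 186 182 181 177 175 172 168 226 223 225 175 184 180 171 169 167 168 165 166 171 176 156 171 149 121 113 116 114
60  117 122  78 175 171 164 163 179 180 178 179 179 173 166 162 166 229 223 222 173 177 177 170 166 167 173 182 177 168 177 112 170 165 126 122 113 121
140  127 118  91 163 158 168 180 177 172 172 174 174 170 161 165 173 211 226 228 173 169 166 169 178 177 178 177 175 168 168 136 166 154 120 119 119 118
```

```bash
python3 -m creep '[{"hand":0,"travel":[-0.4,-5,1],"angular":[0,0,8]},{"hand":0,"travel":[-0.8,-9,2],"angular":[0,0,16]},{"hand":0,"travel":[-1.1,-13,2.5],"angular":[0,0,24]},{"hand":0,"travel":[-1.4,-17,2.7],"angular":[0,0,32]},{"hand":0,"travel":[-1.7,-21,2.7],"angular":[0,0,40]},{"hand":0,"travel":[-2,-25,2.7],"angular":[0,0,48]},{"hand":0,"travel":[-2.2,-29,2.7],"angular":[0,0,56]},{"hand":0,"travel":[-2.4,-32,2.7],"angular":[0,0,64]},{"hand":0,"travel":[-2.6,-33.8,2.7],"angular":[0,0,72]},{"hand":0,"travel":[-2.6,-33.8,2.7],"angular":[-0.1,-0.6,80]},{"hand":0,"travel":[-2.6,-33.8,2.7],"angular":[-0.1,-0.6,82.4]},{"hand":0,"travel":[-2.6,-33.8,2.7],"angular":[-0.1,-0.6,82.4]},{"hand":0,"travel":[-2.6,-33.8,2.7],"angular":[-0.1,-0.6,82.4]}]'
python3 - <<'E'
from h import *
st();go(465,-48,19,-1.57)
E
```

```text
clock: 24.85
eef_pos: [464.0, -47.0, 57.8]
tool_rot: [3.139, 0.002, -1.569]
force: [0.1, 0.8, -1.6]
width: 44.2
24.85 [464.  -47.   57.8] [ 3.139e+00  2.000e-03 -1.569e+00] [ 0.1  0.8 -1.6] 44.2
travel [0.12, -0.12, 6.98] ang [0.2, 0.1, 0.0]
```

```bash
python3 -m creep '[{"hand":0,"travel":[0.1,-0.1,3],"angular":[0.2,0.1,0]},{"hand":0,"travel":[0.1,-0.1,5],"angular":[0.2,0.1,0]},{"hand":0,"travel":[0.1,-0.1,6.2],"angular":[0.2,0.1,0]},{"hand":0,"travel":[0.1,-0.1,6.9],"angular":[0.2,0.1,0]},{"hand":0,"travel":[0.1,-0.1,6.9],"angular":[0.2,0.1,0]}]'
```

```text
clock: 25.35
eef_pos: [464.2, -48.0, -11.7]
tool_rot: [3.141, 0.002, -1.57]
force: [-0.9, -0.2, -0.5]
width: 44.2
```

```bash
python3 -m creep '[{"hand":0,"travel":[0,0,0.1],"angular":[0,0,0]},{"hand":0.7,"travel":[0,0,0.1],"angular":[0,0,0]},{"hand":0.7,"travel":[0,0,0.1],"angular":[0,0,0]},{"hand":0.7,"travel":[0,0,0.1],"angular":[0,0,0]},{"hand":0.7,"travel":[0,0,0.1],"angular":[0,0,0]},{"hand":0.7,"travel":[0,0,-4],"angular":[0,0,0]},{"hand":0.7,"travel":[0,0,-9],"angular":[0,0,0]},{"hand":0.7,"travel":[0,0,-11],"angular":[0,0,0]},{"hand":0.7,"travel":[0,0,-11],"angular":[0,0,0]}]'
python3 - <<'E'
from h import *
st();go(560.5,-386,70,-.135)
E
```

```text
clock: 26.25
eef_pos: [466.2, -48.4, 100.7]
tool_rot: [-3.136, 0.001, -1.569]
force: [0.6, -0.1, -0.8]
width: 59.6
26.25 [466.2 -48.4 100.7] [-3.136e+00  1.000e-03 -1.569e+00] [ 0.6 -0.1 -0.8] 59.6
travel [33.79, -9.33, 6.18] ang [-0.3, -0.2, -82.2]
```

```bash
python3 -m creep '[{"hand":0.9,"travel":[5,-1.4,1],"angular":[0,0,-8]},{"hand":0.9,"travel":[9,-2.5,2],"angular":[0,0,-16]},{"hand":0.9,"travel":[13,-3.6,3],"angular":[0,0,-24]},{"hand":0.9,"travel":[17,-4.7,4],"angular":[0,0,-32]},{"hand":0.9,"travel":[21,-5.8,5],"angular":[0,0,-40]},{"hand":0.9,"travel":[25,-6.9,6],"angular":[0,0,-48]},{"hand":0.9,"travel":[29,-8,6.2],"angular":[0,0,-56]},{"hand":0.9,"travel":[32,-9,6.2],"angular":[0,0,-64]},{"hand":0.9,"travel":[33.8,-9.3,6.2],"angular":[0,0,-72]},{"hand":0.9,"travel":[33.8,-9.3,6.2],"angular":[-0.3,-0.2,-80]},{"hand":0.9,"travel":[33.8,-9.3,6.2],"angular":[-0.3,-0.2,-82.2]},{"hand":0.9,"travel":[33.8,-9.3,6.2],"angular":[-0.3,-0.2,-82.2]},{"hand":0.9,"travel":[33.8,-9.3,6.2],"angular":[-0.3,-0.2,-82.2]}]'
python3 - <<'E'
from h import *
st()
ims,S=boards()
for c in S:
  for m,q,a in S[c]:
    if 380<q[0]<640 and -480<q[1]<30: print(c,a,np.round(q),fit([(ims[c],m)],DIM['board'],3 if q[1]<-200 else 12,*q,-.1 if q[1]<-200 else 1.57))
go(560.4,-385.5,8,-.135)
u,v=200,180
f=ims['top']['frame'][190:310,80:340,::-1].copy()
cv2.imwrite('pics/f.png',cv2.resize(f,None,fx=3,fy=3))
E
```

```text
clock: 27.55
eef_pos: [560.1, -384.9, 38.1]
tool_rot: [-3.14, 0.001, -0.136]
force: [0.3, -0.0, -0.0]
width: 76.9
27.55 [ 560.1 -384.9   38.1] [-3.14e+00  1.00e-03 -1.36e-01] [ 0.3 -0.  -0. ] 76.9
top 953 [462. -45.] (np.float64(463.5), np.float64(-44.5), np.float64(1.562), np.float64(0.86))
side 840 [466. -35.] (np.float64(464.0), np.float64(-46.3), np.float64(1.532), np.float64(0.9))
side 1331 [ 560. -389.] (np.float64(560.4), np.float64(-385.4), np.float64(-0.138), np.float64(0.95))
travel [0.02, 0.03, 6.16] ang [-0.0, 0.1, 0.0]
```

View pics/f.png

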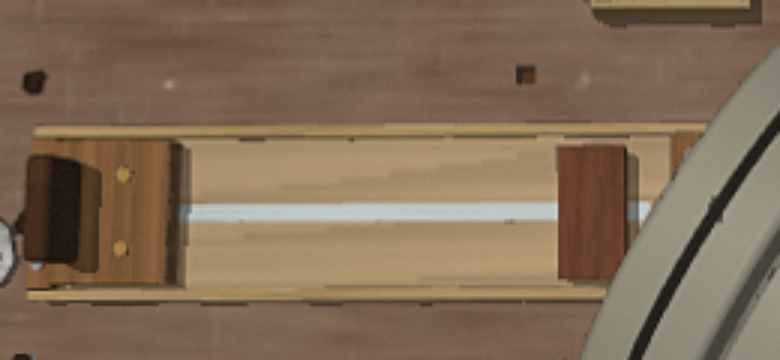

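The first board lies flat and square between the rails at crop (592,212), and the jaw is fully back at the left. Now the second board.

```bash
python3 -m creep '[{"hand":0.9,"travel":[0,0,3.5],"angular":[0,0,0]},{"hand":0.9,"travel":[0,0,5.5],"angular":[0,0,0]},{"hand":0.9,"travel":[0,0,6.2],"angular":[0,0,0]},{"hand":0.9,"travel":[0,0,6.2],"angular":[0,0,0]},{"hand":0,"travel":[0,0,6.2],"angular":[0,0,0]},{"hand":0,"travel":[0,0,6.2],"angular":[0,0,0]},{"hand":0,"travel":[0,0,6.2],"angular":[0,0,0]},{"hand":0,"travel":[0,0,6.2],"angular":[0,0,0]},{"hand":0,"travel":[0,0,6.2],"angular":[0,0,0]},{"hand":0,"travel":[0,0,6.2],"angular":[0,0,0]},{"hand":0,"travel":[0,0,1.5],"angular":[0,0,0]},{"hand":0,"travel":[0,0,-3],"angular":[0,0,0]},{"hand":0,"travel":[0,0,-4],"angular":[0,0,0]},{"hand":0,"travel":[0,0,-4],"angular":[0,0,0]}]'
python3 - <<'E'
from h import *
st();go(466,35,95,-1.57)
E
```

```text
clock: 29.05
eef_pos: [561.7, -386.3, 81.1]
tool_rot: [3.14, -0.003, -0.135]
force: [1.1, 0.1, -1.4]
width: 43.6
29.05 [ 561.7 -386.3   81.1] [ 3.14e+00 -3.00e-03 -1.35e-01] [ 1.1  0.1 -1.4] 43.6
travel [-15.14, -40.46, 1.62] ang [-0.1, -0.2, 82.2]
```

```bash
python3 -m creep '[{"hand":0,"travel":[-2,-4,0],"angular":[0,0,8]},{"hand":0,"travel":[-3.7,-8,0],"angular":[0,0,16]},{"hand":0,"travel":[-5.4,-12,0],"angular":[0,0,24]},{"hand":0,"travel":[-7.1,-16,0],"angular":[0,0,32]},{"hand":0,"travel":[-8.8,-20,0],"angular":[0,0,40]},{"hand":0,"travel":[-10.5,-24.5,0],"angular":[0,0,48]},{"hand":0,"travel":[-12,-29,0.5],"angular":[0,0,56]},{"hand":0,"travel":[-13.5,-33,1],"angular":[0,0,64]},{"hand":0,"travel":[-14.5,-37,1.5],"angular":[0,0,72]},{"hand":0,"travel":[-15.1,-40.4,1.6],"angular":[-0.1,-0.2,80]},{"hand":0,"travel":[-15.1,-40.4,1.6],"angular":[-0.1,-0.2,82.2]},{"hand":0,"travel":[-15.1,-40.4,1.6],"angular":[-0.1,-0.2,82.2]},{"hand":0,"travel":[-15.1,-40.4,1.6],"angular":[-0.1,-0.2,82.2]}]'
python3 - <<'E'
from h import *
st();go(466,33,18.5,-1.57)
ims,S=boards()
for c in S:
  for m,q,a in S[c]:
    if 380<q[0]<640 and -480<q[1]<130: print(c,a,np.round(q),fit([(ims[c],m)],DIM['board'],12 if q[1]<0 else 93,*q,1.57))
E
```

```text
clock: 30.35
eef_pos: [465.8, 33.0, 63.6]
tool_rot: [3.14, -0.002, -1.569]
force: [0.4, 0.1, -1.0]
width: 43.6
30.35 [465.8  33.   63.6] [ 3.140e+00 -2.000e-03 -1.569e+00] [ 0.4  0.1 -1. ] 43.6
travel [-0.01, -0.03, 7.61] ang [0.1, -0.1, 0.0]
top 978 [462. -45.] (np.float64(461.0), np.float64(-48.4), np.float64(1.563), np.float64(0.89))
top 334 [433.  49.] (np.float64(445.8), np.float64(26.5), np.float64(1.338), np.float64(0.23))
side 851 [466. -35.] (np.float64(463.9), np.float64(-45.9), np.float64(1.516), np.float64(0.92))
```

```bash
python3 -m creep '[{"hand":0,"travel":[0,0,3],"angular":[0,0,0]},{"hand":0,"travel":[0,0,5.5],"angular":[0,0,0]},{"hand":0,"travel":[0,0,7],"angular":[0,0,0]},{"hand":0,"travel":[0,0,7.6],"angular":[0,0,0]},{"hand":0,"travel":[0,0,7.6],"angular":[0,0,0]},{"hand":0,"travel":[0,0,7.6],"angular":[0,0,0]}]'
```

```text
clock: 31.05
eef_pos: [466.6, 31.7, -11.5]
tool_rot: [-3.141, -0.001, -1.573]
force: [0.4, 0.6, -0.4]
width: 44.0
```

```bash
python3 -m creep '[{"hand":0,"travel":[0,0,0.1],"angular":[0,0,0]},{"hand":0.7,"travel":[0,0,0.1],"angular":[0,0,0]},{"hand":0.7,"travel":[0,0,0.1],"angular":[0,0,0]},{"hand":0.7,"travel":[0,0,0.1],"angular":[0,0,0]},{"hand":0.7,"travel":[0,0,0.1],"angular":[0,0,0]},{"hand":0.7,"travel":[0,0,-4],"angular":[0,0,0]},{"hand":0.7,"travel":[0,0,-9],"angular":[0,0,0]},{"hand":0.7,"travel":[0,0,-12],"angular":[0,0,0]},{"hand":0.7,"travel":[0,0,-12],"angular":[0,0,0]}]'
python3 - <<'E'
from h import *
st();go(466,305,120,-1.57)
E
```

```text
clock: 31.95
eef_pos: [469.2, 31.7, 111.8]
tool_rot: [-3.134, -0.001, -1.572]
force: [0.9, 0.6, 0.7]
width: 59.7
31.95 [469.2  31.7 111.8] [-3.134e+00 -1.000e-03 -1.572e+00] [0.9 0.6 0.7] 59.7
travel [-27.33, 0.37, 2.27] ang [-0.4, -0.0, -0.1]
```

```bash
python3 -m creep '[{"hand":0.7,"travel":[-5,0.1,0.5],"angular":[-0.4,0,0]},{"hand":0.7,"travel":[-10,0.2,1],"angular":[-0.4,0,0]},{"hand":0.7,"travel":[-15,0.3,1.5],"angular":[-0.4,0,0]},{"hand":0.7,"travel":[-20,0.4,2],"angular":[-0.4,0,0]},{"hand":0.7,"travel":[-25,0.4,2.2],"angular":[-0.4,0,0]},{"hand":0.7,"travel":[-27.3,0.4,2.2],"angular":[-0.4,0,0]},{"hand":0.7,"travel":[-27.3,0.4,2.2],"angular":[-0.4,0,0]},{"hand":0.7,"travel":[-27.3,0.4,2.2],"angular":[-0.4,0,0]}]'
python3 - <<'E'
from h import *
st();go(465.5,305,50,-1.57)
ims,S=boards()
for c in S:
  for m,q,a in S[c]:
    if 380<q[0]<640 and -480<q[1]<130: print(c,a,np.round(q),fit([(ims[c],m)],DIM['board'],12,*q,1.57))
  print(c,[np.round(d['at']) for d in ctrl.spot_point(c,'jaw_grip')])
cv2.imwrite('pics/g.png',np.vstack([cv2.resize(ims['side']['frame'][140:280,210:360,::-1],(450,420)) ,]))
E
```

```text
clock: 32.75
eef_pos: [465.0, 304.2, 88.8]
tool_rot: [3.141, -0.002, -1.571]
force: [-0.5, -1.3, 0.5]
width: 60.0
32.75 [465.  304.2  88.8] [ 3.141e+00 -2.000e-03 -1.571e+00] [-0.5 -1.3  0.5] 60.0
travel [-0.09, -0.05, 6.98] ang [0.0, -0.1, -0.1]
top 1021 [463.  35.] (np.float64(461.8), np.float64(31.8), np.float64(1.575), np.float64(0.89))
top 998 [461. -46.] (np.float64(460.2), np.float64(-46.4), np.float64(1.574), np.float64(0.9))
top [array([471., 305.,  60.])]
side 1547 [467.   1.] (np.float64(463.6), np.float64(-40.9), np.float64(1.495), np.float64(0.58))
side 396 [ 384. -176.] (np.float64(385.8), np.float64(-172.1), np.float64(0.021), np.float64(0.41))
side [array([464., 307.,  60.])]
```

View pics/g.png

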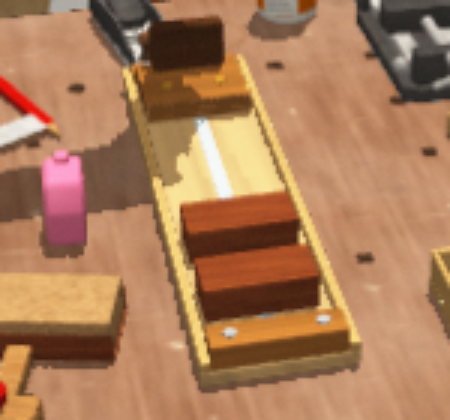

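Both boards lie flat and square between the rails. Next: grip the jaw bar and slide it up.

```bash
python3 -m creep '[{"hand":0.7,"travel":[-0.1,0,3.5],"angular":[0,0,0]},{"hand":0.7,"travel":[-0.1,0,6],"angular":[0,0,0]},{"hand":0.7,"travel":[-0.1,0,7],"angular":[0,0,0]},{"hand":0.7,"travel":[-0.1,0,7],"angular":[0,0,0]},{"hand":0,"travel":[-0.1,0,7],"angular":[0,0,0]},{"hand":0,"travel":[-0.1,0,7],"angular":[0,0,0]},{"hand":0,"travel":[-0.1,0,7],"angular":[0,0,0]},{"hand":0,"travel":[-0.1,0,7],"angular":[0,0,0]},{"hand":0,"travel":[-0.1,0,7],"angular":[0,0,0]},{"hand":0,"travel":[-0.1,0,7],"angular":[0,0,0]},{"hand":0,"travel":[1.5,0,7],"angular":[0,0,0]},{"hand":0,"travel":[3,0,7],"angular":[0,0,0]},{"hand":0,"travel":[5,0,7],"angular":[0,0,0]},{"hand":0,"travel":[7,0,7],"angular":[0,0,0]},{"hand":0,"travel":[9,0,7],"angular":[0,0,0]},{"hand":0,"travel":[11,0,7],"angular":[0,0,0]},{"hand":0,"travel":[13,0,7],"angular":[0,0,0]},{"hand":0,"travel":[15,0,7],"angular":[0,0,0]},{"hand":0,"travel":[16.5,0,7],"angular":[0,0,0]},{"hand":0,"travel":[16.5,0,7],"angular":[0,0,0]}]'
```

```text
clock: 34.95
eef_pos: [465.3, 135.8, 20.9]
tool_rot: [-3.141, -0.001, -1.578]
force: [-2.5, -4.3, 10.8]
width: 17.1
```

```bash
python3 -m creep '[{"hand":0,"travel":[0.4,0,0],"angular":[0,0,0]},{"hand":0,"travel":[0.8,0,0],"angular":[0,0,0]},{"hand":0,"travel":[1.2,0,0],"angular":[0,0,0]},{"hand":0,"travel":[1.5,0,0],"angular":[0,0,0]},{"hand":0,"travel":[1.8,0,0],"angular":[0,0,0]},{"hand":0,"travel":[2.1,0,0],"angular":[0,0,0]},{"hand":0,"travel":[2.4,0,0],"angular":[0,0,0]},{"hand":0,"travel":[2.7,0,0],"angular":[0,0,0]},{"hand":0,"travel":[3.0,0,0],"angular":[0,0,0]},{"hand":0,"travel":[3.3,0,0],"angular":[0,0,0]},{"hand":0,"travel":[3.6,0,0],"angular":[0,0,0]},{"hand":0,"travel":[3.6,0,0],"angular":[0,0,0]}]'
```

```text
clock: 36.15
eef_pos: [465.0, 98.9, 21.0]
tool_rot: [-3.141, -0.002, -1.579]
force: [-0.1, 2.7, 2.8]
width: 17.3
```

```bash
python3 -m creep '[{"hand":0,"travel":[0.3,0,0],"angular":[0,0,0]},{"hand":0,"travel":[0.6,0,0],"angular":[0,0,0]},{"hand":0,"travel":[0.9,0,0],"angular":[0,0,0]},{"hand":0,"travel":[1.2,0,0],"angular":[0,0,0]},{"hand":0,"travel":[1.5,0,0],"angular":[0,0,0]},{"hand":0,"travel":[1.8,0,0],"angular":[0,0,0]},{"hand":0,"travel":[2.1,0,0],"angular":[0,0,0]},{"hand":0,"travel":[2.4,0,0],"angular":[0,0,0]},{"hand":0,"travel":[2.7,0,0],"angular":[0,0,0]},{"hand":0,"travel":[3.0,0,0],"angular":[0,0,0]},{"hand":0,"travel":[3.0,0,0],"angular":[0,0,0]}]'
python3 - <<'E'
from h import *
ims,S=boards()
for c in ('top',):
  for m,q,a in S[c]:
    if 380<q[0]<640 and -480<q[1]<130: print(c,a,np.round(q),fit([(ims[c],m)],DIM['board'],12,*q,1.57))
cv2.imwrite('pics/i.png',np.hstack([cv2.resize(ims['side']['frame'][140:280,210:360,::-1],(450,420)),cv2.resize(ims['top']['frame'][200:320,180:340,::-1],(340,255)).copy()[:420] if 0 else cv2.copyMakeBorder(cv2.resize(ims['top']['frame'][200:320,180:340,::-1],(340,255)),0,165,0,0,cv2.BORDER_CONSTANT)]))
E
```

```text
clock: 37.25
eef_pos: [464.7, 68.0, 21.0]
tool_rot: [-3.141, -0.003, -1.58]
force: [0.2, 2.1, 0.0]
width: 16.8
top 2022 [462. -39.] (np.float64(462.0), np.float64(-25.7), np.float64(1.411), np.float64(0.55))
```

View pics/i.png

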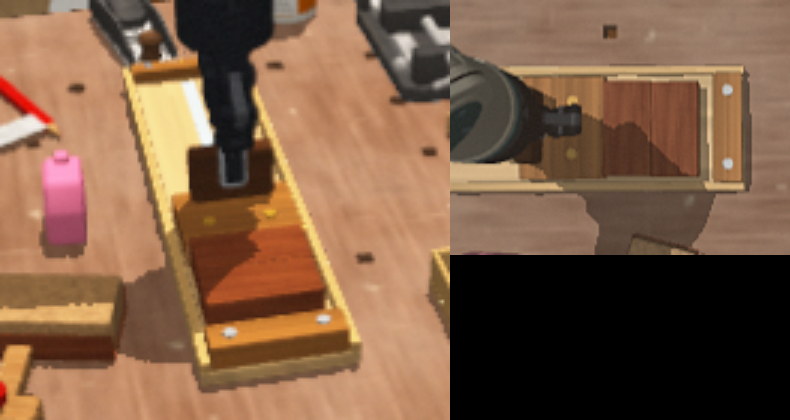

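The boards touch each other and the jaw and stay square, with about 13 mm still open at the fence. Continuing in small steps.

```bash
python3 -m creep '[{"hand":0,"travel":[0.2,0,0],"angular":[0,0,0]},{"hand":0,"travel":[0.4,0,0],"angular":[0,0,0]},{"hand":0,"travel":[0.6,0,0],"angular":[0,0,0]},{"hand":0,"travel":[0.8,0,0],"angular":[0,0,0]},{"hand":0,"travel":[1.0,0,0],"angular":[0,0,0]},{"hand":0,"travel":[1.0,0,0],"angular":[0,0,0]}]'
```

```text
clock: 37.95
eef_pos: [464.7, 57.4, 21.0]
tool_rot: [-3.141, -0.004, -1.58]
force: [1.2, 3.7, -2.1]
width: 17.1
```

```bash
python3 -m creep '[{"hand":0,"travel":[0.1,0,0],"angular":[0,0,0]},{"hand":0,"travel":[0.2,0,0],"angular":[0,0,0]},{"hand":0,"travel":[0.2,0,0],"angular":[0,0,0]}]'
```

```text
clock: 38.25
eef_pos: [464.6, 55.3, 21.0]
tool_rot: [-3.141, -0.004, -1.58]
force: [0.6, 3.4, -0.3]
width: 16.9
```

```bash
python3 -m creep '[{"hand":0,"travel":[0.1,0,0],"angular":[0,0,0]},{"hand":0,"travel":[0.2,0,0],"angular":[0,0,0]},{"hand":0,"travel":[0.2,0,0],"angular":[0,0,0]}]'
```

```text
clock: 38.55
eef_pos: [464.6, 54.5, 21.0]
tool_rot: [-3.141, -0.002, -1.579]
force: [1.1, 6.9, -0.5]
width: 17.4
```

```bash
python3 -m creep '[{"hand":0,"travel":[0.1,0,0],"angular":[0,0,0]},{"hand":0,"travel":[0.1,0,0],"angular":[0,0,0]}]'
```

```text
clock: 38.75
eef_pos: [464.6, 54.5, 21.0]
tool_rot: [-3.141, -0.001, -1.579]
force: [1.1, 6.7, -0.1]
width: 16.8
```

Closed: the row stopped at 54.5 with 6.8 N (opening about 0.090). Release, then find the caul.

```bash
python3 -m creep '[{"hand":0.5,"travel":[0,0,0],"angular":[0,0,0]},{"hand":0.5,"travel":[0,0,0],"angular":[0,0,0]},{"hand":0.5,"travel":[0,0,0],"angular":[0,0,0]},{"hand":0.5,"travel":[0,0,0],"angular":[0,0,0]},{"hand":0.7,"travel":[0,0,-4],"angular":[0,0,0]},{"hand":0.7,"travel":[0,0,-9],"angular":[0,0,0]},{"hand":0.7,"travel":[0,0,-11],"angular":[0,0,0]},{"hand":0.7,"travel":[0,0,-11],"angular":[0,0,0]}]'
python3 - <<'E'
from h import *
st()
print(locate('caul_c',DIM['caul'],0,0.1))
for c in('top','side'): print([np.round(d['at']) for d in ctrl.spot_point(c,'caul_c')],[np.round(d['at']) for d in ctrl.spot_point(c,'jaw_grip')])
im=ctrl.get_image('top');cv2.imwrite('pics/j.png',cv2.resize(im['frame'][120:320,160:360,::-1],(600,600)))
E
```

```text
clock: 39.55
eef_pos: [466.6, 54.2, 133.4]
tool_rot: [-3.135, -0.0, -1.579]
force: [0.2, 0.3, -0.3]
width: 59.5
39.55 [466.6  54.2 133.4] [-3.135 -0.    -1.579] [ 0.2  0.3 -0.3] 59.5
[(np.float64(711.7), np.float64(115.6), np.float64(0.12), np.float64(0.8), [('top', 0.6), ('side', 0.84)]), (np.float64(488.2), np.float64(-75.7), np.float64(-1.576), np.float64(0.49), [('top', 0.51)])]
[array([707., 109.,  13.])] [array([469.,  59.,  61.])]
[array([711., 111.,  10.]), array([467., 105.,  -1.])] [array([463.,  56.,  59.]), array([ 667., -103.,    9.])]
```

View pics/j.png

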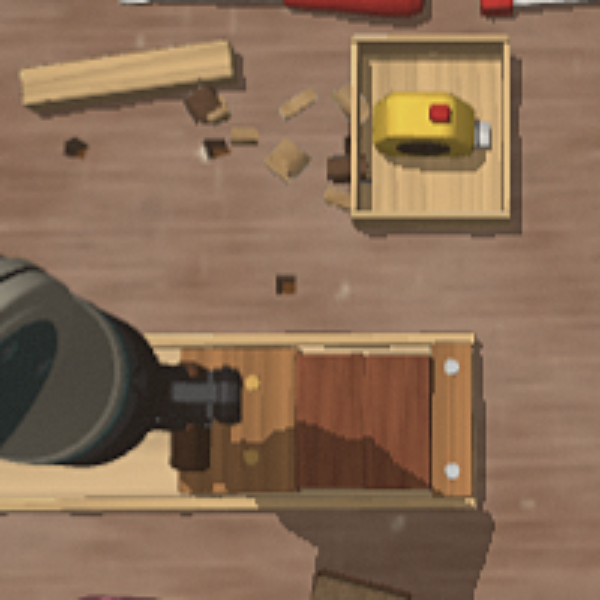

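The row is closed with no gaps at crop (362,420). The caul has been knocked aside and now lies at crop (127,72). Fetching it.

```bash
python3 - <<'E'
from h import *
im=ctrl.get_image('top')
for px in((127,72),(22,72),(228,42)):
    t=np.array(px)/3+[160,120]
    print(np.round(minimize(lambda q:((proj(im,[q[0],q[1],22])[0]-t)**2).sum(),[700,110],method='Nelder-Mead').x))
go(711,113,80,.13)
E
```

```text
[709. 111.]
[710. 185.]
[730.  40.]
travel [-6.07, -24.63, 8.12] ang [0.1, -0.0, -97.9]
```

```bash
python3 -m creep '[{"hand":0.7,"travel":[-1,-4,0],"angular":[0,0,-8]},{"hand":0.7,"travel":[-2,-8,0],"angular":[0,0,-16]},{"hand":0.7,"travel":[-3,-12,0],"angular":[0,0,-24]},{"hand":0.7,"travel":[-4,-16,1],"angular":[0,0,-32]},{"hand":0.7,"travel":[-5,-20,2],"angular":[0,0,-40]},{"hand":0.7,"travel":[-6,-24.5,4],"angular":[0,0,-48]},{"hand":0.7,"travel":[-6,-24.5,6],"angular":[0,0,-56]},{"hand":0.7,"travel":[-6,-24.5,8.1],"angular":[0,0,-64]},{"hand":0.7,"travel":[-6,-24.5,8.1],"angular":[0,0,-72]},{"hand":0.7,"travel":[-6,-24.5,8.1],"angular":[0,0,-80]},{"hand":0.7,"travel":[-6,-24.5,8.1],"angular":[0,0,-88]},{"hand":0.7,"travel":[-6,-24.5,8.1],"angular":[0.1,0,-97.9]},{"hand":0.7,"travel":[-6,-24.5,8.1],"angular":[0.1,0,-97.9]},{"hand":0.7,"travel":[-6,-24.5,8.1],"angular":[0.1,0,-97.9]}]'
python3 - <<'E'
from h import *
print(locate('caul_c',DIM['caul'],0,0.1,cams=('side',),near=[710,112]))
go(710,112.5,5,.135)
E
```

```text
clock: 41.45
eef_pos: [709.5, 112.0, 48.9]
tool_rot: [-3.141, 0.0, 0.127]
force: [-1.0, 0.4, -0.2]
width: 59.9
[(np.float64(716.3), np.float64(114.0), np.float64(0.139), np.float64(0.81), [('side', 0.69)])]
travel [0.05, -0.03, 7.5] ang [0.0, 0.0, -0.4]
```

```bash
python3 -m creep '[{"hand":0.7,"travel":[0.2,0,4],"angular":[0,0,-0.4]},{"hand":0.7,"travel":[0.2,0,6.5],"angular":[0,0,-0.4]},{"hand":0.7,"travel":[0.2,0,7.5],"angular":[0,0,-0.4]},{"hand":0.7,"travel":[0.2,0,7.5],"angular":[0,0,-0.4]},{"hand":0,"travel":[0.2,0,7.5],"angular":[0,0,-0.4]},{"hand":0,"travel":[0.2,0,7.5],"angular":[0,0,-0.4]},{"hand":0,"travel":[0.2,0,7.5],"angular":[0,0,-0.4]},{"hand":0,"travel":[0.2,0,7.5],"angular":[0,0,-0.4]},{"hand":0,"travel":[0.2,0,7.5],"angular":[0,0,-0.4]},{"hand":0,"travel":[0.2,0,7.5],"angular":[0,0,-0.4]},{"hand":0,"travel":[0.2,0,3],"angular":[0,0,-0.4]},{"hand":0,"travel":[0.2,0,-2],"angular":[0,0,-0.4]},{"hand":0,"travel":[0.2,0,-4],"angular":[0,0,-0.4]},{"hand":0,"travel":[0.2,0,-4],"angular":[0,0,-0.4]}]'
python3 - <<'E'
from h import *
st();go(465,-50,110,0)
E
```

```text
clock: 42.95
eef_pos: [714.8, 112.6, 94.1]
tool_rot: [3.141, -0.009, 0.134]
force: [0.5, 0.2, -1.3]
width: 26.7
42.95 [714.8 112.6  94.1] [ 3.141 -0.009  0.134] [ 0.5  0.2 -1.3] 26.7
travel [-26.94, 12.77, 1.28] ang [-0.0, -0.5, 7.7]
```

```bash
python3 -m creep '[{"hand":0,"travel":[-4,1.8,0.2],"angular":[0,0,1]},{"hand":0,"travel":[-8,3.6,0.4],"angular":[0,0,2]},{"hand":0,"travel":[-12,5.4,0.6],"angular":[0,0,3]},{"hand":0,"travel":[-16,7.2,0.8],"angular":[0,0,4]},{"hand":0,"travel":[-20,9,1],"angular":[0,0,5]},{"hand":0,"travel":[-24,11,1.2],"angular":[0,0,6]},{"hand":0,"travel":[-26.9,12.8,1.3],"angular":[0,-0.5,7.7]},{"hand":0,"travel":[-26.9,12.8,1.3],"angular":[0,-0.5,7.7]},{"hand":0,"travel":[-26.9,12.8,1.3],"angular":[0,-0.5,7.7]}]'
python3 - <<'E'
from h import *
st();go(465,-50,49,0)
f=np.hstack([cv2.resize(ctrl.get_image('side')['frame'][140:290,210:360,::-1],(390,390)),cv2.resize(ctrl.get_image('top')['frame'][170:320,190:340,::-1],(390,390))]);cv2.imwrite('pics/k.png',f)
E
```

```text
clock: 43.85
eef_pos: [464.9, -50.5, 78.4]
tool_rot: [-3.141, 0.001, -0.001]
force: [0.3, 0.3, -2.1]
width: 26.2
43.85 [464.9 -50.5  78.4] [-3.141e+00  1.000e-03 -1.000e-03] [ 0.3  0.3 -2.1] 26.2
travel [0.01, -0.04, 6.04] ang [-0.0, 0.1, -0.1]
```

View pics/k.png

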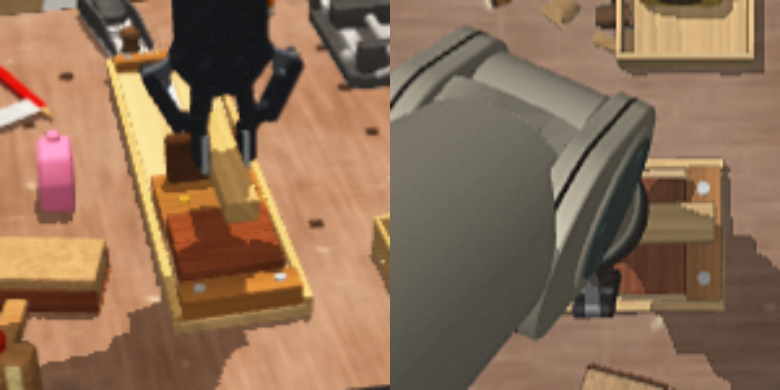

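The caul is held level along the row (left view, (235,180)). Lowering it.

```bash
python3 -m creep '[{"hand":0,"travel":[0,0,2.5],"angular":[0,0,0]},{"hand":0,"travel":[0,0,4.5],"angular":[0,0,0]},{"hand":0,"travel":[0,0,5.5],"angular":[0,0,0]},{"hand":0,"travel":[0,0,6],"angular":[0,0,0]},{"hand":0,"travel":[0,0,6],"angular":[0,0,0]}]'
```

```text
clock: 44.45
eef_pos: [467.0, -48.9, 18.6]
tool_rot: [-3.141, -0.001, 0.002]
force: [-0.4, -0.4, -0.7]
width: 26.7
```

```bash
python3 -m creep '[{"hand":0,"travel":[0,0,0.1],"angular":[0,0,0]},{"hand":0,"travel":[0,0,0.1],"angular":[0,0,0]}]'
```

```text
clock: 44.65
eef_pos: [467.7, -48.9, 18.0]
tool_rot: [-3.141, -0.002, 0.002]
force: [-0.4, -0.8, 2.4]
width: 26.7
```

```bash
python3 -m creep '[{"hand":0.6,"travel":[0,0,0],"angular":[0,0,0]},{"hand":0.6,"travel":[0,0,0],"angular":[0,0,0]},{"hand":0.6,"travel":[0,0,0],"angular":[0,0,0]},{"hand":0.6,"travel":[0,0,0],"angular":[0,0,0]},{"hand":0.6,"travel":[0,0,-3],"angular":[0,0,0]},{"hand":0.6,"travel":[0,0,-7],"angular":[0,0,0]},{"hand":0.6,"travel":[0,0,-11],"angular":[0,0,0]},{"hand":0.6,"travel":[0,12,-14],"angular":[0,0,0]},{"hand":0.6,"travel":[0,18,-14],"angular":[0,0,0]},{"hand":0.6,"travel":[0,24,-14],"angular":[0,0,0]},{"hand":0.6,"travel":[0,24,-14],"angular":[0,0,0]},{"hand":0.6,"travel":[0,24,-14],"angular":[0,0,0]},{"hand":0.6,"travel":[0,24,-14],"angular":[0,0,0]}]'
python3 - <<'E'
from h import *
print(locate('caul_c',DIM['caul'],42,0,near=[466,-50]),'row y centre should be -56')
for c in('top','side'): 
    im=ctrl.get_image(c)
    for t in('tape_measure_c','jaw_grip','caul_c'): print(c,t,[np.round(d['at']) for d in ctrl.spot_point(c,t)])
f=np.hstack([cv2.resize(ctrl.get_image('side')['frame'][140:290,210:360,::-1],(390,390)),cv2.resize(ctrl.get_image('top')['frame'][170:320,190:340,::-1],(390,390))]);cv2.imwrite('pics/l.png',f)
E
```

```text
clock: 45.95
eef_pos: [466.6, -297.4, 158.8]
tool_rot: [3.136, -0.004, -0.007]
force: [-0.3, 1.5, 0.8]
width: 51.2
[(np.float64(467.6), np.float64(-48.7), np.float64(0.024), np.float64(0.66), [('top', 0.55), ('side', 0.85)]), (np.float64(432.4), np.float64(-17.5), np.float64(-0.053), np.float64(0.25), [('side', 0.62)]), (np.float64(425.1), np.float64(63.7), np.float64(0.14), np.float64(0.18), [('side', 0.31)])] row y centre should be -56
top tape_measure_c [array([663., -98.,  36.]), array([329., 102.,  32.]), array([461., -29.,  24.])]
top jaw_grip [array([467.,  57.,  61.])]
top caul_c [array([466., -52.,  55.])]
side tape_measure_c [array([ 664., -104.,   33.]), array([328., 103.,  31.])]
side jaw_grip [array([462.,  59.,  61.])]
side caul_c [array([467., -52.,  51.])]
```

View pics/l.png

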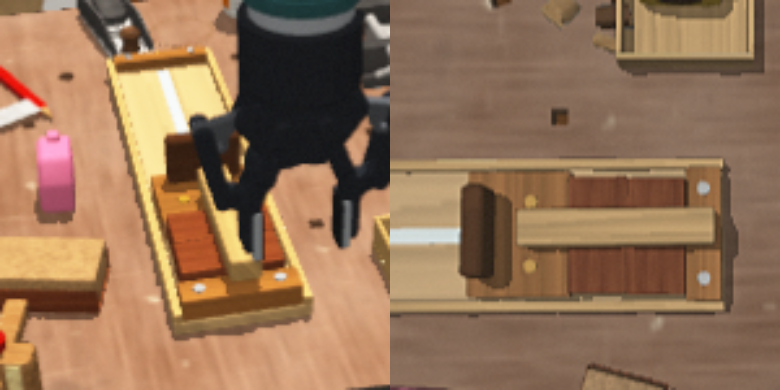

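The caul lies flat along the middle of the row, over both boards, at right view (615,226). No gaps show. Handing in.

```bash
python3 -c "
from cell import ctrl;print(ctrl.finish_job())"
```

```text
the job is handed in; nothing more can be done
None
```

The job is done and handed in at about 46 s, with no verdict reported. The yellow tape measure is in the tray, the jaw went back to its end stop, both boards are closed up in the bed, and the caul lies on top of them.

**Last checks:**
- **Row:** the jaw stopped with an opening of about 0.090 m at about 7 N total, of which about 4 N is friction. The pictures show no gaps, with the boards square between the rails.
- **Caul:** it sits near (467, -50), about 2 mm off the middle line and 0.02 rad askew. The networks put its centre at 51–55 mm, where 53 mm is right for lying flat on the boards.
- **Tape measure:** it is standing on the tray floor near (664, -101).
- **Arm:** it is clear of everything.

**What disagreed or went wrong:**
- **Fingertip height:** the first board grasp closed on nothing. A touch on the mat showed the real fingertips 31 mm higher than the reported position, and I allowed for that from then on. The tape and jaw grips made before this still held.
- **Caul knocked:** the caul was moved about 45 mm during the run, so I found it again before gripping.
- **Position fits:** the two cameras differed by up to 6 mm on the caul before I gripped it. The box fit of the caul in its final place was only 0.66 overlap, so I relied on the pictures and the networks' points for that.

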